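Clamp the sample bolt with the T-handle socket wrench

TASK

Clamp the big dark bolt that lies loose in the V-block: take the orange T-handle socket wrench from its red holder, keeping it upright, fit it over the hexagon screw head at the bottom of the blue well, and turn the screw clockwise (seen from above) until it comes up tight and the yellow strap presses firmly on the bolt. Then lift the wrench off and stand it upright in its holder again, leaving the bolt in the V and the other things on the bench where they are; work the screw only with the wrench and do not push on the strap with the gripper.

Things in the scene. Friction and masses are not known exactly. Their poses are not given: they have to be found in the camera images.
- fixture: clamping fixture, fixed to the bench: a dark base plate 185 x 110 x 10 mm carrying a blue upright well (round sleeve, outer radius 43 mm, inner radius 34 mm, rim 125 mm above the bench) and a steel V-block. Origin on the bench under the axis of the well and its screw; z up; +x points from the well to the V-block, whose groove runs along y, 85 mm from the origin.
- well_mouth (a point): centre of the well's open top, on the screw axis, 125 mm above the bench; axes as the fixture's
- screw_top (a point): centre of the top of the clamp screw's hexagon head, on the well's axis, 29 to 42 mm below the rim, too deep for fingers. Upright hexagon, 36 mm across flats, 20 mm high, its top 6 mm tapering to 27 mm across flats. The head's turn about the vertical is NOT given (this point's axes are the fixture's) and differs every time: feel for it, or see it from above.
- strap: yellow strap, 130 x 30 x 14 mm, reaching from a slot in the well over the bolt. Slides only vertically: clockwise screw turning lowers strap and screw head together, 18 mm per full turn. Origin on the screw axis, at bench level when the nose is 7 mm above the bolt; axes as the fixture's. It cannot be pushed down with less than 50 N.
- strap_nose (a point): middle of the underside of the strap's steel nose, above the bolt; 4 to 7 mm above the bolt's top at the start. The screw's friction is 0.16 N m (it stays where left, but rubbing hard on its head can drag it round). Torque felt on the wrench stays low until the nose meets the bolt, 1.5 to 2.5 rad after the start, then rises steeply; tight is about 0.3 N m, which clamps with over 40 N.
- bolt: dark steel bolt lying loose in the V-block: shank 24 mm diameter, 140 mm long, hexagon head 36 mm across flats and 15 mm thick at its -y end, 0.55 kg. Origin on its axis at mid-shank, y along the axis.
- v_seat (a point): point on the axis of a bolt properly seated in the V-block, under the strap, 35 mm above the bench; fixed to the fixture
- wrench: T-handle socket wrench, 148 mm tall, about 0.45 kg. Origin at the centre of the socket's mouth (lowest face); z up the shaft, x along the cross bar. Socket 40 mm tall, 58 mm over its corners; hexagon cavity 39 mm across flats, 18 mm deep, two flats facing +x and -x. Seated, its mouth is 18 mm below the head's top. Fits every 60 degrees, play 9 degrees either way. Stands by itself.
- wrench_bar (a point): middle of the orange cross bar, 140 mm above the wrench's mouth: bar 130 mm long along x, section 16 x 16 mm; grip it here from above, across the bar
- holder: red wrench holder, fixed to the bench: a round cup, inner radius 34 mm, outer radius 39 mm, rim 55 mm above the bench, inner floor 8 mm above the bench, on a square foot 110 mm wide. Origin on the bench under the cup's axis.
- spare_bolt: bystander: dark bolt standing on its head, 105 mm tall, 42 mm wide; origin under its middle
- nut_tray: bystander: blue open tray 100 x 130 x 35 mm; origin under its middle
There are look-alikes about, which are no part of the job. Of the things that look like the wrench, the smallest one is meant.

How it is judged (in metres and radians):
On the way, in this order (a step that is already met when the one before it is completed fails the run):
1. the wrench's socket is fully seated over the screw head (z of wrench in the frame of screw_top below -0.014 m and horizontal distance between wrench and screw_top below 0.005 m and angle between wrench's own z axis and vertical below 0.12 rad), for 0.2 s.
2. with the wrench still on the screw, the strap presses on the bolt with more than 15 N (contact force between strap and bolt above 15 N and z of wrench in the frame of screw_top below -0.01 m and horizontal distance between wrench and screw_top below 0.006 m), for 0.2 s.
At the end, for the whole second after the job is handed in: the strap presses on the bolt with more than 12 N, the bolt lies in the V (within 25 mm of the seat point, within 0.06 rad of the groove), and the wrench stands at rest, upright (within 0.08 rad) on the floor of its holder (within 15 mm of its axis, mouth less than 14 mm above the bench) (contact force between strap and bolt above 12 N and distance between v_seat and bolt below 0.025 m and angle between the y axis of bolt and the y axis of fixture, either way round below 0.06 rad and horizontal distance between wrench and holder below 0.015 m and height (world z) of wrench below 0.014 m and angle between wrench's own z axis and vertical below 0.08 rad and linear speed of wrench below 0.02 m/s); the robot touches nothing.
It fails at once if the gripper or arm pushes on the strap or screw (more than 8 N) (contact force between any of the arm, the fingers and strap above 8 N).
It fails at once if the wrench is dropped or laid over (tilt above 0.6 rad) (angle between wrench's own z axis and vertical above 0.6 rad).
It fails at once if a bystander is moved by more than 30 mm (distance of any of spare_bolt, nut_tray from where it was at the start of the episode above 0.03 m).
It fails at once if the standing spare bolt is knocked over (angle between spare_bolt's own z axis and vertical above 0.5 rad).
It also fails if it takes over 64 s, if anything falls off the work surface, if the arm or the gripper's body presses on something with over 40 N, if the wrist force passes 120 N, or if a joint passes its speed limit or range.

ROBOT

A 6-joint arm with a two-finger parallel gripper is mounted at the origin on the work surface. World frame = base frame: x ahead of the robot, y to its left, z up, the work surface at z = 0. Lengths are in mm, angles in degrees, forces in N, time in s.
With the tool pointing down it reaches from about 350 to 850 mm from the base axis. Payload 8.1 kg.
Tool frame: the origin (TCP) lies between the finger pads; the fingertips stand ahead of it and the grasp point (between the pads) lies 2 mm behind it (nose_length is the z of the fingertips in the tool frame, in mm); z points along the fingers, y is the direction in which the jaws open and shut (so a half turn about z gives the same grasp; the last joint's range is limited). The gripper opens to 85 mm and grips with 20 to 120 N. Pads are 22 mm wide; open, the fingers measure 114 mm over their backs; the gripper's body (76 mm by 85 mm) begins 54 mm behind the grasp point. The pads swing forward as they close: fully open they stand 13 mm farther back than shut.
Start: joints at [66.784, 7.471, 85.268, -0, 87.261, -4.893], TCP at [188.605, 569.591, 248.292] pointing down, gripper open.
Joint ranges: [-169.43, 169.43], [-51.17, 129.36], [1.28, 143.12], [-76.62, 256.62], [0, 156.53], [-152.29, 152.29]. Speed limits (degrees/s): [136.94, 136.94, 159.86, 180, 180, 180].

INTERFACE

Orientations are given as [roll, pitch, yaw] about the fixed x, y, z axes, in that order (R = Rz(yaw) Ry(pitch) Rx(roll)).
In Python, from bench import * gives the robot as it stands.
- The arm moves only by the tool jog_arm, never from a script. Its argument "plan" is a list of rows, each a list of 3 entries, a list of its own where there are three numbers: the turn, a rotation vector about the tool's x, y, z in degrees, then the shift along the tool's x, y, z in m, then the gripper's target within -1 to 1 (fully open at 1, half-way at 0, shut at -1). A call has 1 to 12 rows; each row is the pose to reach, as a shift and turn from the pose commanded when the call began, along the tool's axes at that moment; what a row does not reach only later rows make up. A row lasts 1/8 s, in which the tool goes at most 62.5 mm and 10.7 degrees, less where a joint would pass 70% of its speed; a pose out of reach is approached as far as the arm can. A call with a gripper value outside its range is refused whole. The fingers move at their own pace and stop on an object; "force" is the grip in N (left out, the last holds). Time passes only in rows, so rows that repeat a pose let the fingers close. It gives the time, the measured TCP pose, the force and the opening at its end, in the units of the state.
- sense(): the state, without advancing time (a new reading comes with each control period).
- snapshot(name): name is "scene" or "side" or "wrist"; returns (picture, depth): 480x640x3 uint8, blue, green, red; 480x640 float32, mm along the optical axis (not along the pixel's ray), 0 where there is no reading.
- camera_info(name): a dict with "fov_y" (degrees; the focal length in pixels is half the picture's height over the tangent of half this angle, whatever the lens; pixels are square), "cx", "cy" (the principal point, pixels), "dist_coeffs" ([k1, k2, p1, p2, k3] as OpenCV has them; the pictures are not rectified), "origin" and "orientation" of the camera in the world. Camera axes: x right, y down, z forward; pixel columns grow to the right and rows downward; lengths in mm; the calibration is good to about 2 mm. A picture is of the moment at which its call begins: read the wrist's pose just before it. camera_info takes no time and is no camera call; for the wrist camera it gives the pose at the moment of the call.
- hand_in(): hands the job in, once; it reports no verdict.
The state is a dict: "time": time; "joint_pos": joint angles; "qd": joint speeds; "joint_efforts": joint torques, N m; "tool_pos": TCP position; "tcp_rot": TCP orientation; "ft_force": force on the tool from outside, world axes, zero at the start; "wrist_torque": the same for the moment, N m; "finger_gap": finger opening in mm.
Only numpy, scipy, OpenCV 4.12 (cv2) and the standard library are available. Lean on these libraries where they do the work, as an engineer would, in place of code of your own. Each camera call takes 0.05 s, during which the arm holds its last target.

## Working session

There is one attempt and no reset: what is moved stays moved. The work goes in short steps, Python scripts to look and compute and a tool call to move; the robot and the scene stay as the last step left them, time stands still between calls to the robot, and variables do not carry over. Pictures are saved under pics/ and viewed, and the job is handed in when it is done.

Besides the shell and the picture viewer there is one more tool, called as name(argument=value, ...), one argument or row to a line, values as JSON. jog_arm: Moves the arm, as the interface text tells. Its arguments: {"type":"object","properties":{"plan":{"type":"array","items":{"type":"array"}},"force":{"type":"number"}},"required":["plan"]}

```bash
mkdir -p pics; ls
cat > h.py <<'E'
from bench import *
import numpy as np, cv2
from scipy.spatial.transform import Rotation as R
def cam(name):
    c=camera_info(name); f=240/np.tan(np.radians(c["fov_y"]/2))
    K=np.array([[f,0,c["cx"]],[0,f,c["cy"]],[0,0,1]]); return c,K,np.array(c["dist_coeffs"],float)
E
python3 - <<'E'
from h import *
s=sense(); print(s)
for n in ["scene","side","wrist"]:
    c=camera_info(n); print(n,c)
    p,d=snapshot(n); cv2.imwrite(f"pics/{n}0.png",p); np.savez(f"pics/{n}0.npz",d=d,p=p,c=np.array([c],dtype=object))
E
```

```text
pics
{'time': 0.0, 'joint_pos': array([ 6.67854390e+01,  7.51578335e+00,  8.53308944e+01,  8.50003277e-05,
        8.72613110e+01, -4.89150284e+00]), 'qd': array([ 0.12910159,  0.00584273,  0.02445672, -0.07760434, -0.00853314,
        0.10402599]), 'joint_efforts': array([-1.42778888e-03, -5.69384551e+01, -5.00552917e+01, -5.07595832e-04,
        1.48698053e-02,  1.40208246e-05]), 'tool_pos': array([188.37819321, 569.1036447 , 247.22188528]), 'tcp_rot': array([-1.79892412e+02, -9.29268602e-03,  1.61676929e+02]), 'ft_force': array([-0.10494822,  0.27015211, -0.31233929]), 'wrist_torque': array([-0.04521994,  0.02728456,  0.02942253]), 'finger_gap': 85.62610294778801}
scene {'fov_y': 43.01452637450982, 'cx': 314.89484054005305, 'cy': 233.99861631973332, 'dist_coeffs': array([-0.18438429,  0.        ,  0.        ,  0.        ,  0.        ]), 'origin': array([1216.32868843, -156.23814051,  930.50492216]), 'orientation': array([-140.05760552,    0.80862392,   70.79325628])}
side {'fov_y': 46.775861464958815, 'cx': 322.5265599546649, 'cy': 235.43687431029605, 'dist_coeffs': array([-0.05179415,  0.        ,  0.        ,  0.        ,  0.        ]), 'origin': array([ 383.19865587, -682.53589452,  694.32300012]), 'orientation': array([-126.07615413,   -0.34926118,  -13.64826456])}
wrist {'fov_y': 68.88357906675262, 'cx': 315.9644054299049, 'cy': 230.6167761552884, 'dist_coeffs': array([-0.0653267,  0.       ,  0.       ,  0.       ,  0.       ]), 'origin': array([111.72256802, 595.24769403, 372.86332275]), 'orientation': array([1.61271634e+02, 5.03831034e-02, 7.17417538e+01])}
```

View pics/scene0.png

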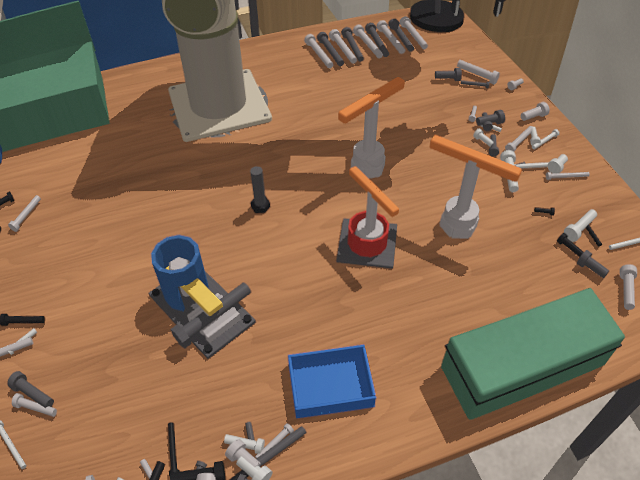

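View pics/side0.png

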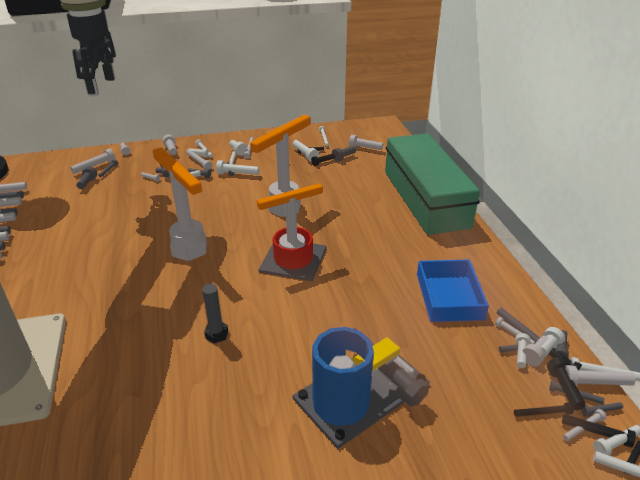

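View pics/wrist0.png

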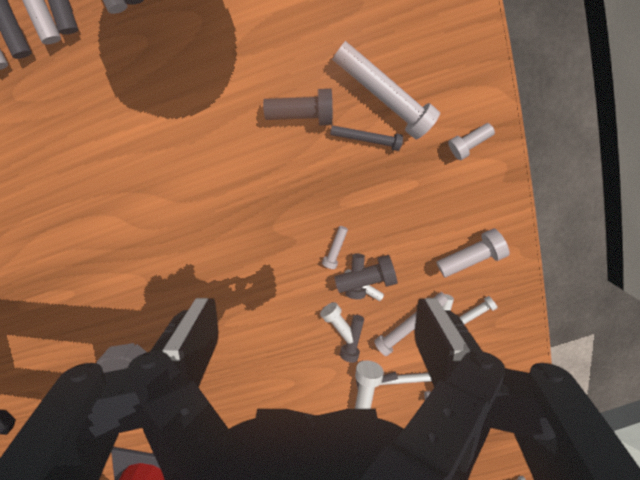

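The scene image shows the wrench standing in the red holder (bar around (374,190)), the blue well at (177,245) with its grey hex head at (180,266), the strap at (205,297) and the spare bolt at (259,190). The two larger orange T-handles are the look-alikes. Next I'll measure positions from depth.

```bash
cat >> h.py <<'E'
def cloud(name,p,d,c):
    f=240/np.tan(np.radians(c["fov_y"]/2)); K=np.array([[f,0,c["cx"]],[0,f,c["cy"]],[0,0,1]])
    v,u=np.mgrid[0:480,0:640]
    n=cv2.undistortPoints(np.stack([u,v],-1).reshape(-1,1,2).astype(np.float64),K,np.array(c["dist_coeffs"],float)).reshape(480,640,2)
    P=np.dstack([n,np.ones((480,640))])*d[...,None]
    return P@R.from_euler("xyz",c["orientation"],degrees=True).as_matrix().T+np.array(c["origin"])
def circ(xy):
    A=np.c_[2*xy,np.ones(len(xy))]; s=np.linalg.lstsq(A,(xy**2).sum(1),rcond=None)[0]
    return s[:2],np.sqrt(s[2]+s[0]**2+s[1]**2)
E
python3 - <<'E'
from h import *
for n in ["scene","side"]:
    z=np.load(f"pics/{n}0.npz",allow_pickle=True); p,d,c=z["p"],z["d"],z["c"][0]
    W=cloud(n,p,d,c); ok=d>0
    h=cv2.cvtColor(p,cv2.COLOR_BGR2HSV); H,S,V=h[...,0].astype(int),h[...,1],h[...,2]
    # table
    X=W[...,0];Y=W[...,1];Z=W[...,2]
    tb=ok&(abs(Z)<12)&(X>300)&(X<700)&(abs(Y)<300); print(n,"table z",np.median(Z[tb]))
    red=ok&((H<5)|(H>174))&(S>180); 
    q=W[red]; q=q[(q[:,2]>20)&(q[:,2]<80)]; print("red",len(q),np.median(q,0),q[:,2].max())
    r=q[q[:,2]>51]; print(" rim mean",r.mean(0),circ(r[:,:2]), "box", (r.min(0)+r.max(0))/2)
    org=ok&(H>4)&(H<16)&(S>200)&(Z>60)
    nl,lab,st,ce=cv2.connectedComponentsWithStats(org.astype(np.uint8))
    for i in range(1,nl):
        if st[i,4]>150:
            q=W[lab==i]; t=q[q[:,2]>np.percentile(q[:,2],90)-4]
            m=t[:,:2].mean(0); u,s,vt=np.linalg.svd(t[:,:2]-m); pr=(t[:,:2]-m)@vt[0]
            print(" orange",ce[i].round(),st[i,4],"topz",np.percentile(q[:,2],90).round(1),"mean",m.round(1),"ang",np.degrees(np.arctan2(vt[0,1],vt[0,0])).round(1),"len",np.ptp(pr).round(1))
    bl=ok&(H>100)&(H<118)&(S>150)&(Z>20)&(Z<140)
    nl,lab,st,ce=cv2.connectedComponentsWithStats(bl.astype(np.uint8))
    for i in range(1,nl):
        if st[i,4]>300:
            q=W[lab==i];r=q[q[:,2]>np.percentile(q[:,2],98)-5]; print(" blue",ce[i].round(),st[i,4],"z",np.percentile(q[:,2],99),circ(r[:,:2]),(r.min(0)+r.max(0))/2)
    ye=ok&(H>20)&(H<32)&(S>150)&(Z>20)&(Z<140)
    q=W[ye]; t=q[q[:,2]>np.percentile(q[:,2],90)-3]; m=t.mean(0); u,s,vt=np.linalg.svd(t[:,:2]-m[:2])
    print(" yellow",len(q),m,np.percentile(q[:,2],90),np.degrees(np.arctan2(vt[0,1],vt[0,0])), "front end", t[((t[:,:2]-m[:2])@vt[0]).argmax()],t[((t[:,:2]-m[:2])@vt[0]).argmin()])
E
```

```text
scene table z -0.6615841470931514
red 614 [554.64690116 165.65343663  42.07377735] 57.03372471345449
 rim mean [536.45856629 173.62624039  53.38286484] (array([535.07453701, 175.12246868]), np.float64(36.020016264215656)) box [533.38589868 175.18954899  54.01719319]
 blue [331. 380.] 1236 z 36.92622572854412 (array([795.06504428,   3.32577771]), np.float64(62.36353916381658)) [795.5622931    3.19562861  34.81700911]
 yellow 215 [ 585.0856251  -168.00559434   70.81127409] 72.01565366988045 20.426724157468897 front end [ 634.57249738 -154.99382606   69.66909749] [ 515.58968258 -204.99664645   71.33939245]
side table z 0.27386306640357816
red 849 [529.89360867 147.3749947   43.43110494] 58.87933895994604
 rim mean [534.08874228 167.75232234  54.18311803] (array([534.56201909, 173.69235372]), np.float64(36.47354432533541)) box [534.62654827 173.86437219  54.94036572]
 orange [279. 136.] 431 topz 194.2 mean [548.9 352.9] ang -142.1 len 170.5
 orange [174. 169.] 510 topz 197.9 mean [319.1 288.2] ang -66.8 len 169.1
 orange [290. 198.] 385 topz 154.5 mean [534.3 171.2] ang -166.3 len 129.4
 blue [442. 290.] 835 z 37.132323744673926 (array([7.98485290e+02, 6.35660512e-01]), np.float64(65.43448286783178)) [789.70469951   2.58228223  34.90940437]
 blue [338. 387.] 3091 z 126.24743067579882 (array([ 533.87421172, -187.22617812]), np.float64(37.06532094368362)) [ 526.67615922 -189.23637555  124.26768261]
 yellow 585 [ 602.63258786 -156.95623717   71.9273414 ] 72.91408605729141 -158.82159059997943 front end [ 559.34959698 -166.98991501   73.53176895] [ 631.26506443 -151.60678189   70.78234346]
```

```bash
cat >> h.py <<'E'
def to(x,y,z,yaw,tilt0=True):
    s=sense(); T=R.from_euler("xyz",s["tcp_rot"],degrees=True); p=s["tool_pos"]
    G=R.from_euler("xyz",[180,0,yaw],degrees=True)
    print("t",s["time"],"p",p.round(2),"rpy",s["tcp_rot"].round(2),"q",s["joint_pos"].round(1),"F",s["ft_force"].round(2),"M",s["wrist_torque"].round(3),"gap",round(s["finger_gap"],1))
    print("turn",(T.inv()*G).as_rotvec(degrees=True).round(2),"shift",(T.inv().apply(np.array([x,y,z])-p)/1000).round(4))
E
python3 - <<'E'
from h import *
to(608,-210,262,165)
E
```

```text
t 0.15 p [188.42 569.22 247.47] rpy [-1.7992e+02 -1.0000e-02  1.6168e+02] q [66.8  7.5 85.3  0.  87.3 -4.9] F [-0.1   0.72  0.61] M [-0.032  0.003  0.016] gap 85.4
turn [-0.08 -0.01 -3.32] shift [-0.6433 -0.6079 -0.0137]
```

jog_arm(
  plan=[
    [[0, 0, 0], [-0.03, -0.03, -0.03], 1],
    [[0, 0, -3.3], [-0.643, -0.608, -0.03], 1],
    [[0, 0, -3.3], [-0.643, -0.608, -0.03], 1],
    [[0, 0, -3.3], [-0.643, -0.608, -0.03], 1],
    [[0, 0, -3.3], [-0.643, -0.608, -0.03], 1],
    [[0, 0, -3.3], [-0.643, -0.608, -0.03], 1],
    [[0, 0, -3.3], [-0.643, -0.608, -0.03], 1],
    [[0, 0, -3.3], [-0.643, -0.608, -0.03], 1],
    [[0, 0, -3.3], [-0.643, -0.608, -0.03], 1],
    [[0, 0, -3.3], [-0.643, -0.608, -0.03], 1],
    [[0, 0, -3.3], [-0.643, -0.608, -0.03], 1],
    [[0, 0, -3.3], [-0.643, -0.608, -0.03], 1],
  ],
)

```text
time: 1.65
tool_pos: [534.8, -75.3, 278.1]
tcp_rot: [180.0, 0.0, 165.0]
ft_force: [0.1, 0.8, -0.4]
finger_gap: 85.4
```

Run:
```python
from h import *
to(608,-210,230,165)
```

```text
t 1.65 p [534.79 -75.33 278.15] rpy [179.99   0.   164.96] q [-13.5  -2.5  92.4   0.   90.1 -88.4] F [ 0.13  0.79 -0.41] M [ 0.032 -0.055  0.066] gap 85.4
turn [ 0.01  0.   -0.04] shift [-0.1056 -0.1111  0.0481]
```

jog_arm(
  plan=[
    [[0, 0, 0], [-0.105, -0.111, 0.048], 1],
    [[0, 0, 0], [-0.105, -0.111, 0.048], 1],
    [[0, 0, 0], [-0.105, -0.111, 0.048], 1],
    [[0, 0, 0], [-0.105, -0.111, 0.048], 1],
    [[0, 0, 0], [-0.105, -0.111, 0.048], 1],
  ],
)

```text
time: 2.28
tool_pos: [606.6, -207.3, 230.0]
tcp_rot: [180.0, -0.1, 165.0]
ft_force: [0.7, -0.2, -0.2]
finger_gap: 85.6
```

Run:
```python
from h import *
to(608,-210,230,165)
c=camera_info("wrist"); print(c["origin"],c["orientation"])
n="wrist"
p,d=snapshot(n); cv2.imwrite(f"pics/{n}1.png",p); np.savez(f"pics/{n}1.npz",d=d,p=p,c=np.array([c],dtype=object))
W=cloud(n,p,d,c)
for u in range(0,640,80): print([W[v,u].round().tolist() for v in (60,112,160,230)])
```

```text
t 2.275 p [ 606.61 -207.29  230.03] rpy [ 1.7997e+02 -5.0000e-02  1.6497e+02] q [-23.5  14.3  79.5   0.   86.3 -98.4] F [ 0.69 -0.23 -0.21] M [0.017 0.008 0.023] gap 85.6
turn [ 0.03 -0.05 -0.03] shift [-0.002  -0.0023  0.    ]
[ 528.57311548 -186.0270695   355.62498944] [ 1.61308597e+02 -6.91119855e-02  7.50355881e+01]
[[392.0, -473.0, -0.0], [437.0, -497.0, -0.0], [481.0, -523.0, -1.0], [551.0, -565.0, -1.0]]
[[419.0, -391.0, 1.0], [463.0, -412.0, -0.0], [507.0, -434.0, -1.0], [577.0, -468.0, 0.0]]
[[442.0, -315.0, 0.0], [487.0, -333.0, -1.0], [530.0, -351.0, -0.0], [601.0, -380.0, -0.0]]
[[463.0, -242.0, -1.0], [508.0, -256.0, 0.0], [552.0, -271.0, 1.0], [623.0, -295.0, 0.0]]
[[499.0, -175.0, 125.0], [529.0, -183.0, 96.0], [572.0, -193.0, 9.0], [631.0, -209.0, 43.0]]
[[502.0, -97.0, 0.0], [548.0, -107.0, 2.0], [592.0, -117.0, 11.0], [668.0, -129.0, -1.0]]
[[520.0, -23.0, 1.0], [568.0, -29.0, -0.0], [615.0, -35.0, -0.0], [690.0, -45.0, 1.0]]
[[538.0, 56.0, 0.0], [587.0, 52.0, -0.0], [636.0, 49.0, -1.0], [714.0, 45.0, 1.0]]
```

View pics/wrist1.png

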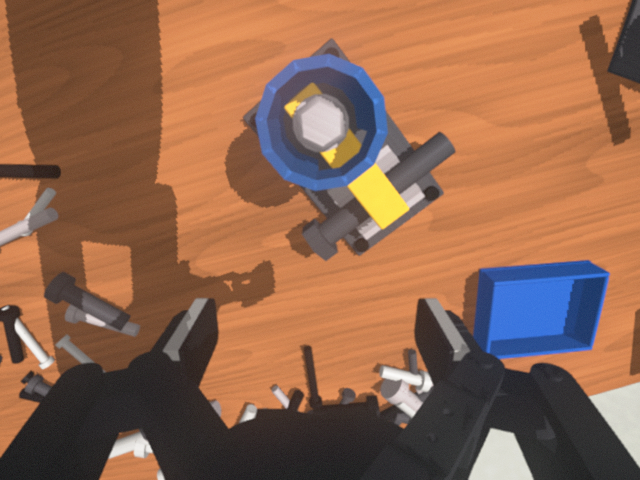

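The view looks straight into the well: rim centred near (321,122), hexagon head near (321,124), strap running down-right to (380,195). I'll fit the rim and the hexagon.

Run:
```python
from h import *
z=np.load("pics/wrist1.npz",allow_pickle=True); p,d,c=z["p"],z["d"],z["c"][0]
W=cloud("wrist",p,d,c)
h=cv2.cvtColor(p,cv2.COLOR_BGR2HSV); H,S,V=[h[...,i].astype(int) for i in range(3)]
X,Y,Z=W[...,0],W[...,1],W[...,2]
near=np.hypot(X-529,Y+185)<60
rim=near&(Z>118)&(Z<132)
q=W[rim]; r=np.hypot(*(q[:,:2]-[529,-185]).T); print("rim n",rim.sum(),"z",np.median(q[:,2]),r.min(),r.max())
print("allfit",circ(q[:,:2]))
ct=circ(q[:,:2])[0]
# outer boundary
a=np.arctan2(q[:,1]-ct[1],q[:,0]-ct[0]);r=np.hypot(*(q[:,:2]-ct).T)
o=[];inn=[]
for k in np.linspace(-np.pi,np.pi,37)[:-1]:
    m=(a>=k)&(a<k+np.pi/18)
    if m.sum()>3: o.append(q[m][r[m].argmax(),:2]); inn.append(q[m][r[m].argmin(),:2])
print("outer",circ(np.array(o)),"inner",circ(np.array(inn)))
hd=near&(Z>70)&(Z<110)&(S<60); q=W[hd]; print("head",hd.sum(),np.percentile(q[:,2],[1,50,90,99]),q[:,:2].mean(0))
top=np.percentile(q[:,2],95)
# strap
st=(H>20)&(H<32)&(S>150)&(Z>60)&(Z<85)&(X>570)&(X<700)&(Y<-100); q=W[st]; rect=cv2.minAreaRect(q[:,:2].astype(np.float32)); print("strap z",np.median(q[:,2]),rect)
# well inner
cr=p[60:190,255:390]; cv2.imwrite("pics/crop1.png",cv2.resize(cr,None,fx=4.4,fy=4.4,interpolation=cv2.INTER_CUBIC))
m=hd.astype(np.uint8); n,lab,stt,ce=cv2.connectedComponentsWithStats(m); i=1+stt[1:,4].argmax(); 
cn=max(cv2.findContours((lab==i).astype(np.uint8),0,cv2.CHAIN_APPROX_NONE)[0],key=len)[:,0]
uv=cn; 
f=240/np.tan(np.radians(c["fov_y"]/2)); K=np.array([[f,0,c["cx"]],[0,f,c["cy"]],[0,0,1]])
nn=cv2.undistortPoints(uv.reshape(-1,1,2).astype(float),K,np.array(c["dist_coeffs"])).reshape(-1,2)
ray=np.c_[nn,np.ones(len(nn))]@R.from_euler("xyz",c["orientation"],degrees=True).as_matrix().T
zz=top-6
P=np.array(c["origin"])+ray*((zz-c["origin"][2])/ray[:,2])[:,None]; P=P[:,:2]
# hex fit
from scipy.optimize import least_squares
def res(x):
    e=P-x[:2]; al=x[2]+np.arange(6)*np.pi/3
    return (e@np.array([np.cos(al),np.sin(al)])).max(1)-x[3]
for a0 in (0,.35,.7):
    s=least_squares(res,[*P.mean(0),a0,18],loss="soft_l1"); print("hex c",s.x[:2],"flat normal deg",np.degrees(s.x[2])%60,"AF/2",s.x[3],"cost",s.cost,"rms",np.sqrt(np.mean(res(s.x)**2)))
```

```text
rim n 4834 z 124.81279407421135 26.459288573999867 49.96989919474039
allfit (array([ 536.38602226, -184.36146451]), np.float64(37.65568973001193))
outer (array([ 536.5111308 , -184.34705155]), np.float64(41.767859524752)) inner (array([ 536.46082946, -184.3592995 ]), np.float64(33.93548341665353))
head 3048 [ 72.08595546  94.6357453   96.70780231 107.70814214] [ 531.56628289 -184.62022911]
strap z 71.63467206692667 ((598.010009765625, -156.3372802734375), (69.22596740722656, 28.84772300720215), 24.500120162963867)
hex c [ 536.12149683 -184.46019387] flat normal deg 0.5764029269997547 AF/2 18.873593516422876 cost 38.52219220121948 rms 0.7818041640785726
hex c [ 536.11653971 -184.46880995] flat normal deg 6.203553333325048 AF/2 18.873364001906047 cost 40.57998153275575 rms 0.800375625368823
hex c [ 536.13859569 -184.42182746] flat normal deg 42.16749465595817 AF/2 18.899608853810307 cost 43.5782160540926 rms 0.8434176466387276
```

View pics/crop1.png

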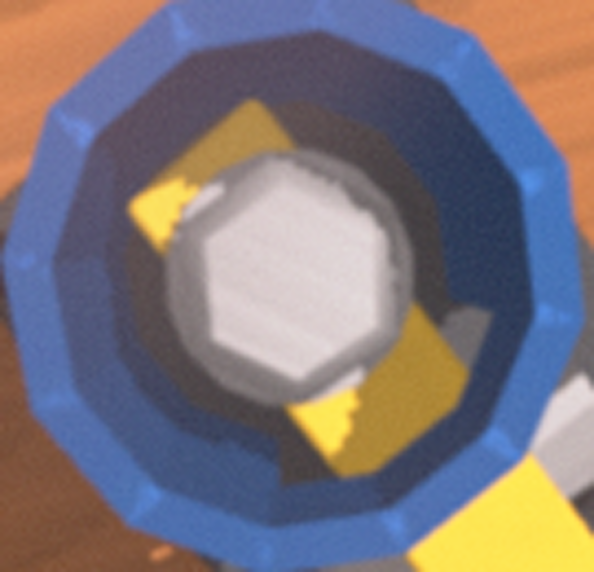

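```bash
cat > hexfit.py <<'E'
from h import *
from scipy.optimize import least_squares
def topray(uv,c,zz):
    f=240/np.tan(np.radians(c["fov_y"]/2)); K=np.array([[f,0,c["cx"]],[0,f,c["cy"]],[0,0,1]])
    nn=cv2.undistortPoints(np.asarray(uv,float).reshape(-1,1,2),K,np.array(c["dist_coeffs"])).reshape(-1,2)
    ray=np.c_[nn,np.ones(len(nn))]@R.from_euler("xyz",c["orientation"],degrees=True).as_matrix().T
    return (np.array(c["origin"])+ray*((zz-c["origin"][2])/ray[:,2])[:,None])[:,:2]
def fit(P,r0=13.5):
    def res(x):
        e=P-x[:2]; al=x[2]+np.arange(6)*np.pi/3
        return (e@np.array([np.cos(al),np.sin(al)])).max(1)-x[3]
    return min((least_squares(res,[*P.mean(0),a0,r0],loss="soft_l1",f_scale=.5) for a0 in (0,.35,.7)),key=lambda s:s.cost)
E
python3 - <<'E'
from hexfit import *
z=np.load("pics/wrist1.npz",allow_pickle=True); p,d,c=z["p"],z["d"],z["c"][0]
g=cv2.cvtColor(p,cv2.COLOR_BGR2GRAY); h=cv2.cvtColor(p,cv2.COLOR_BGR2HSV)
print(g[112,290:350]);
for th in (165,180,190):
    m=((g>th)&(h[...,1]<50)).astype(np.uint8); m[:, :300]=0; m[:,345:]=0; m[:95]=0; m[148:]=0
    n,lab,st,ce=cv2.connectedComponentsWithStats(m); i=1+st[1:,4].argmax()
    cn=max(cv2.findContours((lab==i).astype(np.uint8),0,cv2.CHAIN_APPROX_NONE)[0],key=len)[:,0]
    cn=cv2.convexHull(cn)[:,0]
    pts=np.vstack([np.linspace(cn[k],cn[(k+1)%len(cn)],10,endpoint=False) for k in range(len(cn))])
    s=fit(topray(pts,c,96.5)); print(th,st[i],s.x[:2],"normal",np.degrees(s.x[2])%60,"AF",2*s.x[3],s.cost/len(pts))
# manual corners
cor=np.array([[285,160],[205,232],[213,338],[300,380],[382,328],[385,215]])/4.4+[255,60]-.4
P=topray(cor,c,96.5); m=P.mean(0); print(m,np.degrees(np.arctan2(*(P-m).T[::-1]))%60, np.hypot(*(P-m).T))
E
```

```text
[217 218 218 198 161 141 135 137 144 146 152 155 161 172 186 198 206 207
 205 206 206 209 209 211 209 210 210 211 212 213 210 213 212 214 214 214
 214 213 214 215 212 212 213 214 216 217 217 215 213 210 193 177 143 117
 113 116 106  82  68  66]
165 [ 301   97   42   50 1514] [ 535.6673013  -183.63577635] normal 18.82437393389567 AF 29.04460732041634 0.1173330717855329
180 [ 302   99   40   47 1384] [ 536.04299521 -183.69837632] normal 18.13452330051519 AF 27.781606586815045 0.06295016711332828
190 [ 302  101   40   45 1304] [ 536.38342561 -183.69609159] normal 19.92767633562547 AF 27.016451613325845 0.024187035466266056
[ 535.85362427 -183.46292661] [50.35807543 49.52640136 51.08826868 48.15589362 45.3511107  48.63735557] [17.96528252 16.04295408 16.53390494 16.51678556 16.39770539 17.25043915]
```

jog_arm(
  plan=[
    [[0, 0, -29], [0.098, 0.385, -0.01], 1],
    [[0, 0, -29], [0.098, 0.385, -0.01], 1],
    [[0, 0, -29], [0.098, 0.385, -0.01], 1],
    [[0, 0, -29], [0.098, 0.385, -0.01], 1],
    [[0, 0, -29], [0.098, 0.385, -0.01], 1],
    [[0, 0, -29], [0.098, 0.385, -0.01], 1],
    [[0, 0, -29], [0.098, 0.385, -0.01], 1],
    [[0, 0, -29], [0.098, 0.385, -0.01], 1],
    [[0, 0, -29], [0.098, 0.385, -0.01], 1],
    [[0, 0, -29], [0.098, 0.385, -0.01], 1],
  ],
)

```text
time: 3.58
tool_pos: [612.2, 188.0, 240.4]
tcp_rot: [-180.0, 0.0, -166.1]
ft_force: [0.7, -0.3, 0.2]
finger_gap: 85.6
```

Run:
```python
from h import *
to(534,172,230,194)
c=camera_info("wrist"); print(c["origin"],c["orientation"])
n="wrist"
p,d=snapshot(n); cv2.imwrite(f"pics/{n}2.png",p); np.savez(f"pics/{n}2.npz",d=d,p=p,c=np.array([c],dtype=object))
W=cloud(n,p,d,c)
h=cv2.cvtColor(p,cv2.COLOR_BGR2HSV); H,S,V=[h[...,i].astype(int) for i in range(3)]
X,Y,Z=W[...,0],W[...,1],W[...,2]
m=(H>4)&(H<18)&(S>150)&(Z>130)&(Z<170)&(np.hypot(X-534,Y-172)<80)
q=W[m]; t=q[q[:,2]>np.median(q[:,2])-3]; print(len(t),np.median(t[:,2]),cv2.minAreaRect(t[:,:2].astype(np.float32)),t.mean(0))
m=((H<5)|(H>174))&(S>150)&(Z>48)&(Z<62)&(np.hypot(X-534,Y-172)<80); q=W[m]; print("rim",len(q),np.median(q[:,2]),circ(q[:,:2]))
m=(S<60)&(Z>35)&(Z<75)&(np.hypot(X-534,Y-172)<40); q=W[m]; print("socket",len(q),np.median(q[:,2]),circ(q[:,:2]),q.mean(0))
```

```text
t 3.575 p [612.16 187.97 240.44] rpy [-179.98    0.   -166.13] q [ 12.5  13.9  78.9  -0.   87.2 -91.4] F [ 0.68 -0.34  0.24] M [-0.03   0.039  0.006] gap 85.6
turn [-0.02  0.   -0.13] shift [0.0797 0.0032 0.0104]
[533.61187608 168.18046661 365.94529712] [1.61242979e+02 4.28155185e-03 1.03938220e+02]
6084 155.71240468699264 ((536.1991577148438, 180.01626586914062), (127.82950592041016, 15.95554256439209), 14.139114379882812) [530.62195129 178.33388522 155.65771523]
rim 1167 54.78521124749051 (array([535.82744039, 176.11601105]), np.float64(36.014144219616306))
socket 1019 47.84351282445368 (array([535.04892998, 180.83622406]), np.float64(20.590513445437878)) [536.48635962 172.76695561  47.81881412]
```

View pics/wrist2.png

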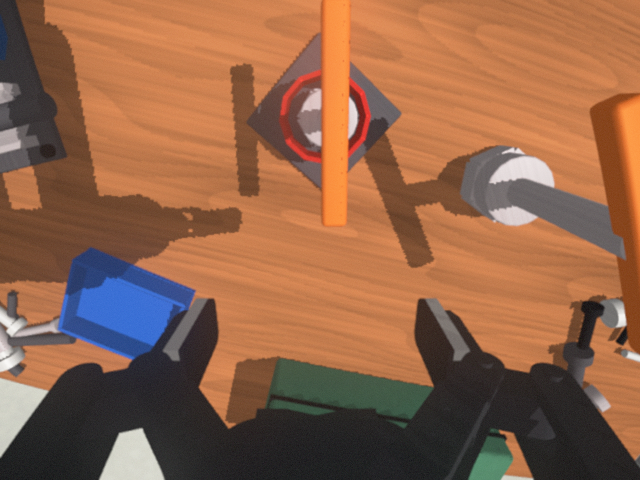

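The wrist view shows the bar edge-on to the jaws (columns 321–349), centre about (535.5, 180), top at z 155.7, angle 14.1°. I'll move over it and descend to grasp.

Run:
```python
from h import *
to(535.5,179.9,147,194.14)
```

```text
t 3.625 p [612.21 188.02 240.4 ] rpy [-179.99    0.   -166.13] q [ 12.5  13.9  78.9  -0.   87.2 -91.4] F [ 0.87  0.12 -0.36] M [-0.023 -0.017 -0.02 ] gap 85.8
turn [-0.01  0.   -0.27] shift [0.0764 0.0105 0.0934]
```

jog_arm(
  plan=[
    [[0, 0, -0.3], [0.045, 0.0105, 0.0], 1],
    [[0, 0, -0.3], [0.0764, 0.0105, 0.02], 1],
    [[0, 0, -0.3], [0.0764, 0.0105, 0.05], 1],
    [[0, 0, -0.3], [0.0764, 0.0105, 0.08], 1],
    [[0, 0, -0.3], [0.0764, 0.0105, 0.0934], 1],
    [[0, 0, -0.3], [0.0764, 0.0105, 0.0934], 1],
  ],
)

```text
time: 4.38
tool_pos: [534.9, 180.6, 146.1]
tcp_rot: [-180.0, -0.1, -165.8]
ft_force: [0.7, -0.1, -0.1]
finger_gap: 85.3
```

Run:
```python
from h import *
to(535.5,179.9,147,194.14)
p,d=snapshot("wrist"); cv2.imwrite("pics/wrist3.png",p)
```

```text
t 4.375 p [534.88 180.57 146.11] rpy [-1.8000e+02 -1.1000e-01 -1.6578e+02] q [ 13.5   6.2  97.5  -0.   76.4 -90.8] F [ 0.72 -0.13 -0.12] M [ 0.018 -0.001 -0.034] gap 85.3
turn [-0.   -0.11  0.08] shift [-0.0004 -0.0008 -0.0009]
```

View pics/wrist3.png

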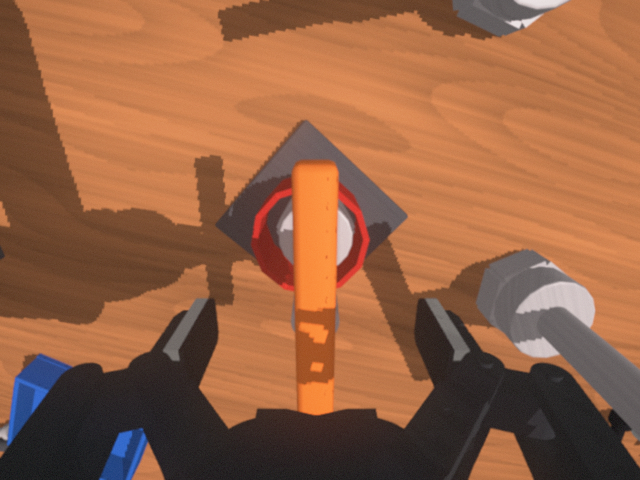

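The bar sits midway between the jaws. Closing.

jog_arm(
  plan=[
    [[0, 0, 0], [0, 0, 0], -1],
    [[0, 0, 0], [0, 0, 0], -1],
    [[0, 0, 0], [0, 0, 0], -1],
    [[0, 0, 0], [0, 0, 0], -1],
    [[0, 0, 0], [0, 0, 0], -1],
    [[0, 0, 0], [0, 0, 0], -1],
    [[0, 0, 0], [0, 0, 0], -1],
    [[0, 0, 0], [0, 0, 0], -1],
  ],
  force=80,
)

```text
time: 5.42
tool_pos: [535.8, 181.2, 147.6]
tcp_rot: [-180.0, 0.1, -165.7]
ft_force: [0.1, -1.8, 6.2]
finger_gap: 16.9
```

Run:
```python
from h import *
to(535.5,179.9,147,194.14)
```

```text
t 5.425 p [535.8  181.22 147.56] rpy [-1.7999e+02  6.0000e-02 -1.6573e+02] q [ 13.5   6.1  97.4  -0.   76.4 -90.8] F [ 0.14 -1.82  6.2 ] M [-0.221  0.038  0.006] gap 16.9
turn [-0.01  0.06  0.13] shift [ 0.0006 -0.0012  0.0006]
```

Gripped (gap 16.9 mm). Lifting straight up.

jog_arm(
  plan=[
    [[0, 0, 0], [0, 0, -0.02], -1],
    [[0, 0, 0], [0, 0, -0.05], -1],
    [[0, 0, 0], [0, 0, -0.09], -1],
    [[0, 0, 0], [0, 0, -0.13], -1],
    [[0, 0, 0], [0, 0, -0.155], -1],
    [[0, 0, 0], [0, 0, -0.155], -1],
    [[0, 0, 0], [0, 0, -0.155], -1],
  ],
)

```text
time: 6.3
tool_pos: [534.7, 181.2, 300.4]
tcp_rot: [180.0, -0.1, -165.7]
ft_force: [0.0, 0.5, -4.6]
finger_gap: 16.8
```

Run:
```python
from h import *
to(536.4,-184,302,199.5)
p,d=snapshot("side"); cv2.imwrite("pics/side4.png",p)
```

```text
t 6.3 p [534.67 181.18 300.41] rpy [ 1.7999e+02 -1.3000e-01 -1.6572e+02] q [ 13.5   1.2  86.5   0.   92.5 -90.8] F [ 0.03  0.55 -4.57] M [ 0.001 -0.027  0.021] gap 16.8
turn [ 0.01 -0.13 -5.22] shift [ 0.0884 -0.3543 -0.0014]
```

View pics/side4.png

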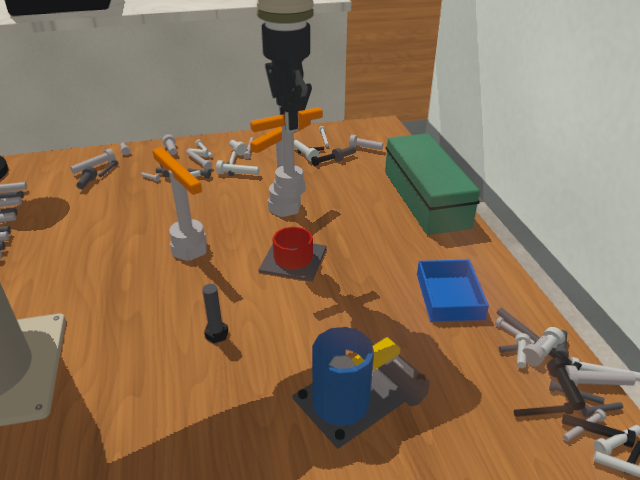

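The wrench hangs upright, clear of the red cup, and the wrist carries 4.6 N, which matches its weight. Moving over the well.

jog_arm(
  plan=[
    [[0, 0, 0], [0.01, -0.04, 0], -1],
    [[0, 0, -5.2], [0.021, -0.085, 0], -1],
    [[0, 0, -5.2], [0.033, -0.135, 0], -1],
    [[0, 0, -5.2], [0.046, -0.185, 0], -1],
    [[0, 0, -5.2], [0.058, -0.235, 0], -1],
    [[0, 0, -5.2], [0.071, -0.285, 0], -1],
    [[0, 0, -5.2], [0.082, -0.33, 0], -1],
    [[0, 0, -5.2], [0.0884, -0.3543, 0], -1],
    [[0, 0, -5.2], [0.0884, -0.3543, 0], -1],
    [[0, 0, -5.2], [0.0884, -0.3543, 0], -1],
    [[0, 0, -5.2], [0.0884, -0.3543, 0], -1],
  ],
)

```text
time: 7.72
tool_pos: [537.0, -182.8, 301.4]
tcp_rot: [180.0, -0.0, -160.5]
ft_force: [-0.1, -0.5, -3.1]
finger_gap: 16.7
```

Run:
```python
from h import *
to(536.4,-184,245,199.5)
for n in ("side","wrist","scene"):
    c=camera_info(n); p,d=snapshot(n); cv2.imwrite(f"pics/{n}5.png",p); np.savez(f"pics/{n}5.npz",d=d,p=p,c=np.array([c],dtype=object))
    W=cloud(n,p,d,c); h=cv2.cvtColor(p,cv2.COLOR_BGR2HSV); H,S,V=[h[...,i].astype(int) for i in range(3)]
    X,Y,Z=W[...,0],W[...,1],W[...,2]; near=np.hypot(X-536,Y+184)<55
    m=near&(Z>165)&(Z<195)&(S<60); q=W[m]; 
    if len(q)>20: print(n,"socket",len(q),circ(q[:,:2]),(q.min(0)+q.max(0))/2)
    m=near&(Z>205)&(Z<260)&(S<60); q=W[m]
    if len(q)>20: print(n,"shaft",len(q),circ(q[:,:2]),(q.min(0)+q.max(0))/2)
    m=near&(Z>60)&(Z<120)&(H>100)&(H<118)&(S>120); q=W[m]; r=np.hypot(X-536,Y+184)
    m=m&(r>38); q=W[m]
    if len(q)>20: print(n,"sleeve",len(q),circ(q[:,:2]))
cv2.imwrite("pics/side5c.png",cv2.resize(cv2.imread("pics/side5.png")[150:430,230:450],None,fx=2.1,fy=2.1,interpolation=cv2.INTER_CUBIC))
```

```text
t 7.725 p [ 536.98 -182.83  301.36] rpy [ 1.7995e+02 -3.0000e-02 -1.6045e+02] q [ -24.     1.5   86.     0.    92.5 -133.5] F [-0.08 -0.5  -3.13] M [-0.014 -0.014 -0.036] gap 16.7
turn [ 0.05 -0.03  0.05] shift [ 0.0009 -0.001   0.0564]
side socket 757 (array([ 535.51015635, -185.41955804]), np.float64(26.070959296140156)) [ 535.46088676 -194.72857761  180.00587113]
side shaft 510 (array([ 535.04451062, -186.0616625 ]), np.float64(8.904914748126389)) [ 535.06619757 -190.19319834  232.65991656]
side sleeve 1591 (array([ 535.66671487, -184.77043513]), np.float64(41.435596089832444))
wrist socket 249 (array([ 538.36800508, -184.28681023]), np.float64(27.11224350208847)) [ 531.09629872 -184.81413086  179.87812581]
scene socket 441 (array([ 534.77698324, -183.79388824]), np.float64(25.82682626520347)) [ 544.47904151 -183.97291605  179.97167743]
scene shaft 300 (array([ 536.62485818, -184.20681916]), np.float64(8.374496015327571)) [ 541.7380849  -184.40969718  232.48963084]
scene sleeve 716 (array([ 536.36295187, -184.445336  ]), np.float64(39.72575652679469))
```

View pics/side5c.png

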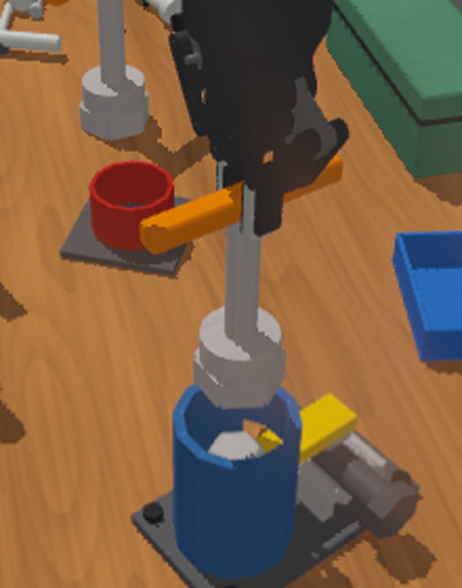

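View pics/wrist5.png

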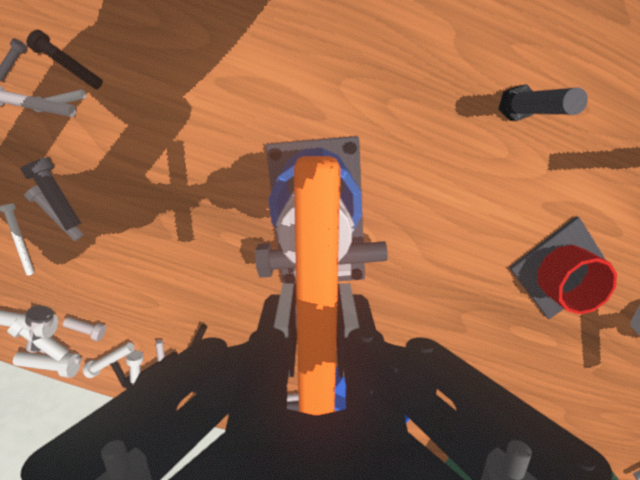

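Side and scene depth put the wrench axis within about 1 mm of the well axis. Lowering in, stopping just above the head.

jog_arm(
  plan=[
    [[0, 0, 0], [0.0006, -0.001, 0.025], -1],
    [[0, 0, 0], [0.0006, -0.001, 0.05], -1],
    [[0, 0, 0], [0.0006, -0.001, 0.06], -1],
    [[0, 0, 0], [0.0006, -0.001, 0.064], -1],
    [[0, 0, 0], [0.0006, -0.001, 0.067], -1],
    [[0, 0, 0], [0.0006, -0.001, 0.069], -1],
  ],
)

```text
time: 8.62
tool_pos: [537.2, -185.2, 233.7]
tcp_rot: [-179.9, 0.1, -160.5]
ft_force: [-0.3, 1.5, -4.9]
finger_gap: 16.6
```

Run:
```python
from h import *
to(536.4,-184,218,199.5)
```

```text
t 8.625 p [ 537.23 -185.21  233.73] rpy [-1.7994e+02  6.0000e-02 -1.6052e+02] q [ -24.2    2.9   91.6   -0.    85.4 -133.7] F [-0.29  1.49 -4.85] M [ 0.007 -0.021 -0.021] gap 16.6
turn [-0.06  0.06 -0.02] shift [0.0004 0.0014 0.0157]
```

jog_arm(
  plan=[
    [[0, 0, 0], [0, 0.0003, 0.002], -1],
    [[0, 0, 0], [0, 0.0003, 0.004], -1],
    [[0, 0, 0], [0, 0.0003, 0.006], -1],
    [[0, 0, 0], [0, 0.0003, 0.008], -1],
  ],
)

```text
time: 9.12
tool_pos: [536.7, -184.7, 224.8]
tcp_rot: [180.0, 0.0, -160.5]
ft_force: [-0.1, 0.3, -3.6]
finger_gap: 16.9
```

Run:
```python
from h import *
to(536.4,-184,218,199.5)
```

```text
t 9.125 p [ 536.7  -184.73  224.77] rpy [ 180.      0.   -160.52] q [ -24.2    3.2   92.3    0.    84.5 -133.6] F [-0.09  0.34 -3.57] M [0.153 0.002 0.025] gap 16.9
turn [ 0.    0.   -0.02] shift [0.     0.0008 0.0068]
```

The mouth is already about 11 mm below the head's top with no resistance, so the hexagons are aligned. Continuing.

jog_arm(
  plan=[
    [[0, 0, 0], [0, 0, 0.0025], -1],
    [[0, 0, 0], [0, 0, 0.0045], -1],
    [[0, 0, 0], [0, 0, 0.006], -1],
    [[0, 0, 0], [0, 0, 0.007], -1],
  ],
)

```text
time: 9.62
tool_pos: [536.7, -184.7, 217.8]
tcp_rot: [180.0, -0.0, -160.5]
ft_force: [-0.6, -0.2, -3.7]
finger_gap: 17.0
```

Run:
```python
from h import *
to(536.4,-184,218,199.5)
```

```text
t 9.625 p [ 536.69 -184.74  217.78] rpy [ 180.     -0.   -160.52] q [ -24.2    3.4   92.8   -0.    83.8 -133.6] F [-0.55 -0.19 -3.65] M [ 0.149 -0.051 -0.037] gap 17.0
turn [ 0.   -0.   -0.02] shift [ 0.      0.0008 -0.0002]
```

jog_arm(
  plan=[
    [[0, 0, 0], [0, 0, 0.001], -1],
    [[0, 0, 0], [0, 0, 0.002], -1],
    [[0, 0, 0], [0, 0, 0.002], -1],
  ],
)

```text
time: 10.0
tool_pos: [537.3, -185.0, 217.1]
tcp_rot: [-179.9, 0.1, -160.5]
ft_force: [-0.9, 0.5, 5.3]
finger_gap: 16.7
```

Run:
```python
from h import *
to(536.4,-184,218,199.5)
```

```text
t 10.0 p [ 537.28 -185.02  217.13] rpy [-1.7992e+02  8.0000e-02 -1.6052e+02] q [ -24.2    3.4   92.9   -0.    83.6 -133.6] F [-0.91  0.5   5.3 ] M [0.279 0.181 0.012] gap 16.7
turn [-0.08  0.08 -0.02] shift [ 0.0005  0.0013 -0.0009]
```

Contact: about 9 N of push, so it is seated. Turning clockwise now, following the screw down at 0.05 mm per degree.

jog_arm(
  plan=[
    [[0, 0, 8], [0, 0, 0.0], -1],
    [[0, 0, 16], [0, 0, 0.0004], -1],
    [[0, 0, 24], [0, 0, 0.0008], -1],
    [[0, 0, 32], [0, 0, 0.0012], -1],
    [[0, 0, 40], [0, 0, 0.0016], -1],
    [[0, 0, 48], [0, 0, 0.002], -1],
    [[0, 0, 56], [0, 0, 0.0024], -1],
    [[0, 0, 56], [0, 0, 0.0024], -1],
  ],
)

```text
time: 11.0
tool_pos: [537.3, -185.5, 214.9]
tcp_rot: [-180.0, 0.2, 143.3]
ft_force: [-0.3, -0.3, 5.0]
finger_gap: 16.8
```

Run:
```python
from h import *
to(536.4,-184,218,199.5)
```

```text
t 11.0 p [ 537.32 -185.5   214.89] rpy [-1.7999e+02  1.6000e-01  1.4334e+02] q [-24.2   3.5  93.   -0.   83.4 -77.5] F [-0.31 -0.35  5.03] M [-0.131  0.177 -0.082] gap 16.8
turn [ -0.08   0.14 -56.16] shift [ 0.0016  0.0007 -0.0031]
```

jog_arm(
  plan=[
    [[0, 0, 8], [0, 0, 0.0004], -1],
    [[0, 0, 16], [0, 0, 0.0008], -1],
    [[0, 0, 24], [0, 0, 0.0012], -1],
  ],
)

```text
time: 11.38
tool_pos: [537.1, -185.8, 213.8]
tcp_rot: [180.0, 0.2, 119.2]
ft_force: [-2.9, -2.6, 6.8]
finger_gap: 16.6
```

Run:
```python
from h import *
to(536.4,-184,218,199.5)
n="side"
for n in ("side","scene"):
  for k in (0,1):
    if k==0: z=np.load(f"pics/{n}5.npz",allow_pickle=True); p,d,c=z["p"],z["d"],z["c"][0]
    else: c=camera_info(n); p,d=snapshot(n); cv2.imwrite(f"pics/{n}6.png",p)
    W=cloud(n,p,d,c); h=cv2.cvtColor(p,cv2.COLOR_BGR2HSV); H,S=h[...,0],h[...,1]; Z=W[...,2]
    m=(H>20)&(H<32)&(S>150)&(Z>50)&(Z<85)&(W[...,0]>585)&(W[...,0]<640)&(abs(W[...,1]+155)<40); q=W[m]; print(n,len(q),np.percentile(q[:,2],[50,80,95]))
```

```text
t 11.375 p [ 537.09 -185.77  213.75] rpy [1.7998e+02 1.6000e-01 1.1920e+02] q [-24.2   3.5  93.1  -0.1  83.2 -53.4] F [-2.92 -2.57  6.8 ] M [-0.414  0.577  0.156] gap 16.6
turn [ -0.1    0.14 -80.3 ] shift [ 0.0019  0.0003 -0.0043]
side 513 [71.31067927 72.32560798 73.33233186]
side 504 [67.81110687 68.87029115 69.6588103 ]
scene 119 [67.3680175  69.79878064 72.03100406]
scene 120 [64.23818943 66.03236386 68.25737692]
```

The strap has come down 3.5 mm, so the screw is turning. Continuing with a small lateral correction.

jog_arm(
  plan=[
    [[0, 0, 6], [0, -0.0004, 0.0003], -1],
    [[0, 0, 12], [0, -0.0008, 0.0006], -1],
    [[0, 0, 18], [0, -0.0008, 0.0009], -1],
  ],
)

```text
time: 11.85
tool_pos: [536.5, -186.1, 212.9]
tcp_rot: [179.9, 0.1, 101.3]
ft_force: [-2.3, -1.5, 6.6]
finger_gap: 16.9
```

Run:
```python
from h import *
to(536.4,-184,218,199.5)
```

```text
t 11.85 p [ 536.47 -186.06  212.88] rpy [1.7992e+02 1.3000e-01 1.0127e+02] q [-24.3   3.5  93.3  -0.1  83.1 -35.5] F [-2.28 -1.46  6.64] M [-0.246  0.445  0.164] gap 16.9
turn [-6.000e-02  1.700e-01 -9.823e+01] shift [ 0.002   0.0003 -0.0051]
```

jog_arm(
  plan=[
    [[0, 0, 5], [0, -0.0003, 0.00025], -1],
    [[0, 0, 10], [0, -0.0003, 0.0005], -1],
  ],
)

```text
time: 12.1
tool_pos: [536.2, -186.1, 212.4]
tcp_rot: [179.9, 0.1, 91.3]
ft_force: [-1.0, -1.4, 6.4]
finger_gap: 16.9
```

Run:
```python
from h import *
to(536.4,-184,218,199.5)
```

```text
t 12.1 p [ 536.16 -186.1   212.38] rpy [1.799e+02 1.200e-01 9.130e+01] q [-24.3   3.4  93.3  -0.1  83.1 -25.6] F [-0.98 -1.44  6.37] M [-0.243  0.525  0.151] gap 16.9
turn [-5.000e-02  1.700e-01 -1.082e+02] shift [ 0.0021  0.0003 -0.0056]
```

jog_arm(
  plan=[
    [[0, 0, 5], [0, -0.0003, 0.00025], -1],
    [[0, 0, 10], [0, -0.0003, 0.0005], -1],
  ],
)

```text
time: 12.35
tool_pos: [535.8, -186.1, 211.8]
tcp_rot: [179.9, 0.1, 81.3]
ft_force: [-2.7, -1.4, 6.6]
finger_gap: 17.2
```

Run:
```python
from h import *
to(536.4,-184,218,199.5)
```

```text
t 12.35 p [ 535.82 -186.09  211.85] rpy [1.7989e+02 1.0000e-01 8.1300e+01] q [-24.3   3.4  93.4  -0.1  83.  -15.6] F [-2.72 -1.42  6.55] M [-0.279  0.549  0.064] gap 17.2
turn [-3.000e-02  1.700e-01 -1.182e+02] shift [ 0.0021  0.0003 -0.0062]
```

jog_arm(
  plan=[
    [[0, 0, 3], [0, -0.0002, 0.00015], -1],
    [[0, 0, 6], [0, -0.0002, 0.0003], -1],
  ],
)

```text
time: 12.6
tool_pos: [535.7, -186.0, 211.6]
tcp_rot: [179.9, 0.1, 75.4]
ft_force: [-2.4, -0.7, 6.5]
finger_gap: 17.2
```

Run:
```python
from h import *
to(536.4,-184,218,199.5)
```

```text
t 12.6 p [ 535.65 -186.05  211.59] rpy [1.7988e+02 9.0000e-02 7.5370e+01] q [-24.3   3.4  93.5  -0.1  83.   -9.7] F [-2.42 -0.7   6.55] M [-0.246  0.478  0.062] gap 17.2
turn [-2.0000e-02  1.8000e-01 -1.2413e+02] shift [ 0.0022  0.0002 -0.0064]
```

jog_arm(
  plan=[
    [[0, 0, 3], [0, -0.0002, 0.00015], -1],
    [[0, 0, 6], [0, -0.0002, 0.0003], -1],
  ],
)

```text
time: 12.85
tool_pos: [535.4, -186.0, 211.3]
tcp_rot: [179.9, 0.1, 69.4]
ft_force: [-2.0, -0.7, 5.8]
finger_gap: 16.7
```

Run:
```python
from h import *
to(536.4,-184,218,199.5)
```

```text
t 12.85 p [ 535.44 -185.99  211.25] rpy [1.7987e+02 7.0000e-02 6.9370e+01] q [-24.3   3.4  93.5  -0.1  83.   -3.7] F [-1.98 -0.74  5.84] M [-0.238  0.537  0.072] gap 16.7
turn [-1.0000e-02  1.8000e-01 -1.3013e+02] shift [ 0.0022  0.0002 -0.0067]
```

jog_arm(
  plan=[
    [[0, 0, 3], [0, -0.0001, 0.00015], -1],
    [[0, 0, 6], [0, -0.0002, 0.0003], -1],
  ],
)

```text
time: 13.1
tool_pos: [535.3, -185.9, 211.0]
tcp_rot: [179.9, 0.1, 63.4]
ft_force: [-0.6, -1.5, 6.9]
finger_gap: 16.8
```

Run:
```python
from h import *
to(536.4,-184,218,199.5)
```

```text
t 13.1 p [ 535.28 -185.94  210.98] rpy [1.7986e+02 6.0000e-02 6.3370e+01] q [-24.3   3.4  93.6  -0.1  82.9   2.3] F [-0.58 -1.51  6.92] M [-0.233  0.536  0.129] gap 16.8
turn [   0.      0.19 -136.13] shift [ 0.0022  0.0002 -0.007 ]
```

jog_arm(
  plan=[
    [[0, 0, 3], [0, -0.0001, 0.00015], -1],
    [[0, 0, 6], [0, -0.0002, 0.0003], -1],
  ],
)

```text
time: 13.35
tool_pos: [535.1, -185.9, 210.7]
tcp_rot: [179.9, 0.0, 57.4]
ft_force: [-2.0, -1.7, 6.4]
finger_gap: 17.0
```

Run:
```python
from h import *
to(536.4,-184,218,199.5)
n="side"; c=camera_info(n); p,d=snapshot(n); cv2.imwrite(f"pics/{n}7.png",p)
cv2.imwrite("pics/side7c.png",cv2.resize(p[300:430,280:450],None,fx=4,fy=4,interpolation=cv2.INTER_CUBIC))
W=cloud(n,p,d,c); h=cv2.cvtColor(p,cv2.COLOR_BGR2HSV); H,S=h[...,0],h[...,1]; Z=W[...,2]
m=(H>20)&(H<32)&(S>150)&(Z>50)&(Z<85)&(W[...,0]>585)&(W[...,0]<640)&(abs(W[...,1]+155)<40); q=W[m]; print(n,len(q),np.percentile(q[:,2],[50,80,95]))
```

```text
t 13.35 p [ 535.11 -185.89  210.7 ] rpy [1.7985e+02 4.0000e-02 5.7370e+01] q [-24.3   3.3  93.6  -0.1  82.9   8.3] F [-2.   -1.75  6.37] M [-0.194  0.486  0.067] gap 17.0
turn [ 1.0000e-02  2.0000e-01 -1.4213e+02] shift [ 0.0023  0.0001 -0.0073]
side 506 [64.58702639 65.63791759 66.72402168]
```

View pics/side7c.png

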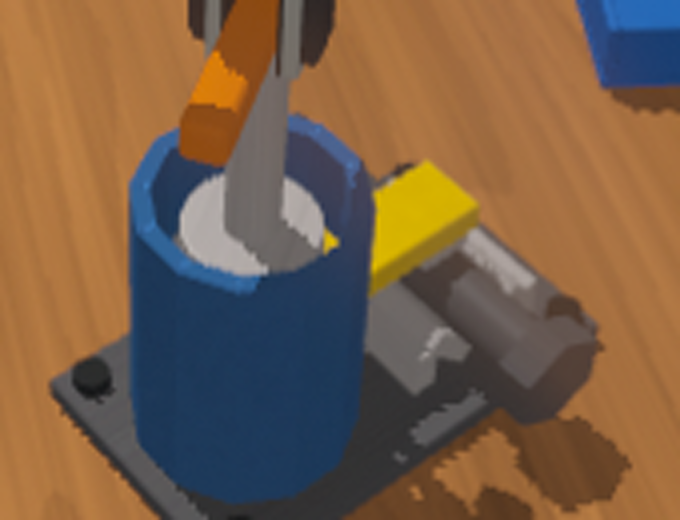

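Strap is down 6.7 mm, still above the bolt by a hair. Continuing in small steps.

jog_arm(
  plan=[
    [[0, 0, 2.5], [0, 0, 0.0001], -1],
    [[0, 0, 5], [0, -0.0001, 0.00025], -1],
  ],
)

```text
time: 13.65
tool_pos: [535.0, -185.8, 210.4]
tcp_rot: [179.9, 0.0, 52.4]
ft_force: [-2.1, -1.2, 5.8]
finger_gap: 16.9
```

Run:
```python
from h import *
to(536.4,-184,218,199.5)
```

```text
t 13.65 p [ 535.02 -185.82  210.43] rpy [1.7985e+02 3.0000e-02 5.2390e+01] q [-24.3   3.3  93.6  -0.1  82.9  13.3] F [-2.14 -1.23  5.75] M [-0.225  0.491  0.13 ] gap 16.9
turn [ 2.0000e-02  2.0000e-01 -1.4711e+02] shift [ 0.0023  0.     -0.0076]
```

jog_arm(
  plan=[
    [[0, 0, 2], [0, 0, 0.0001], -1],
    [[0, 0, 4], [0, -0.0001, 0.0002], -1],
  ],
)

```text
time: 13.9
tool_pos: [534.9, -185.7, 210.3]
tcp_rot: [179.9, 0.0, 48.4]
ft_force: [-2.1, -0.7, 7.2]
finger_gap: 16.7
```

Run:
```python
from h import *
to(536.4,-184,218,199.5)
```

```text
t 13.9 p [ 534.93 -185.73  210.26] rpy [1.7985e+02 2.0000e-02 4.8400e+01] q [-24.3   3.3  93.7  -0.1  82.9  17.3] F [-2.09 -0.74  7.16] M [-0.223  0.433  0.123] gap 16.7
turn [ 3.000e-02  2.000e-01 -1.511e+02] shift [ 0.0023 -0.     -0.0077]
```

jog_arm(
  plan=[
    [[0, 0, 2], [0, 0, 0.0001], -1],
    [[0, 0, 4], [0, -0.0001, 0.0002], -1],
  ],
)

```text
time: 14.15
tool_pos: [534.9, -185.6, 210.1]
tcp_rot: [179.9, 0.0, 44.4]
ft_force: [-1.9, -1.8, 7.1]
finger_gap: 16.8
```

Run:
```python
from h import *
to(536.4,-184,218,199.5)
```

```text
t 14.15 p [ 534.87 -185.62  210.12] rpy [1.7985e+02 1.0000e-02 4.4410e+01] q [-24.3   3.3  93.7  -0.1  82.9  21.3] F [-1.87 -1.79  7.15] M [-0.159  0.502  0.202] gap 16.8
turn [ 4.0000e-02  2.0000e-01 -1.5509e+02] shift [ 0.0022 -0.0001 -0.0079]
```

jog_arm(
  plan=[
    [[0, 0, 2], [0, 0, 0], -1],
    [[0, 0, 4], [0, 0, 0.0001], -1],
    [[0, 0, 4], [0, 0, 0.0001], -1],
  ],
)

```text
time: 14.52
tool_pos: [534.8, -185.6, 209.9]
tcp_rot: [179.9, -0.0, 40.4]
ft_force: [-2.3, -1.0, 7.7]
finger_gap: 16.8
```

Run:
```python
from h import *
to(536.4,-184,218,199.5)
```

```text
t 14.525 p [ 534.8  -185.59  209.94] rpy [179.86  -0.    40.44] q [-24.3   3.3  93.7  -0.1  82.8  25.3] F [-2.26 -1.    7.66] M [-0.171  0.524  0.176] gap 16.8
turn [ 4.0000e-02  1.9000e-01 -1.5906e+02] shift [ 0.0022 -0.0002 -0.0081]
```

jog_arm(
  plan=[
    [[0, 0, 2], [0, 0, 0], -1],
    [[0, 0, 4], [0, 0, 0.0001], -1],
    [[0, 0, 4], [0, 0, 0.0001], -1],
  ],
)

```text
time: 14.9
tool_pos: [534.8, -185.5, 209.8]
tcp_rot: [179.9, -0.0, 36.4]
ft_force: [-2.6, -1.2, 7.2]
finger_gap: 16.8
```

Run:
```python
from h import *
to(536.4,-184,218,199.5)
```

```text
t 14.9 p [ 534.77 -185.52  209.8 ] rpy [ 1.7987e+02 -1.0000e-02  3.6450e+01] q [-24.3   3.3  93.7  -0.1  82.8  29.3] F [-2.58 -1.19  7.19] M [-0.146  0.565  0.258] gap 16.8
turn [ 4.0000e-02  1.8000e-01 -1.6305e+02] shift [ 0.0022 -0.0002 -0.0082]
```

jog_arm(
  plan=[
    [[0, 0, 2], [0, 0, 0], -1],
    [[0, 0, 4], [0, 0, 0.0001], -1],
    [[0, 0, 4], [0, 0, 0.0001], -1],
  ],
)

```text
time: 15.28
tool_pos: [534.7, -185.5, 209.7]
tcp_rot: [179.9, -0.0, 32.5]
ft_force: [-2.8, -0.6, 6.6]
finger_gap: 16.8
```

Run:
```python
from h import *
to(536.4,-184,218,199.5)
```

```text
t 15.275 p [ 534.74 -185.49  209.68] rpy [ 1.7988e+02 -1.0000e-02  3.2460e+01] q [-24.3   3.3  93.7  -0.1  82.8  33.3] F [-2.77 -0.65  6.59] M [0.018 0.577 0.21 ] gap 16.8
turn [ 4.0000e-02  1.8000e-01 -1.6704e+02] shift [ 0.0022 -0.0003 -0.0083]
```

jog_arm(
  plan=[
    [[0, 0, 2], [0, 0, 0], -1],
    [[0, 0, 4], [0, 0, 0.0001], -1],
    [[0, 0, 4], [0, 0, 0.0001], -1],
  ],
)

```text
time: 15.65
tool_pos: [534.7, -185.4, 209.6]
tcp_rot: [179.9, -0.0, 28.5]
ft_force: [-3.4, -0.5, 6.8]
finger_gap: 16.6
```

Run:
```python
from h import *
to(536.4,-184,218,199.5)
n="side"; c=camera_info(n); p,d=snapshot(n); cv2.imwrite(f"pics/{n}8.png",p)
W=cloud(n,p,d,c); h=cv2.cvtColor(p,cv2.COLOR_BGR2HSV); H,S=h[...,0],h[...,1]; Z=W[...,2]
m=(H>20)&(H<32)&(S>150)&(Z>50)&(Z<85)&(W[...,0]>585)&(W[...,0]<640)&(abs(W[...,1]+155)<40); q=W[m]; print(n,len(q),np.percentile(q[:,2],[50,80,95]))
```

```text
t 15.65 p [ 534.73 -185.45  209.55] rpy [ 1.7988e+02 -2.0000e-02  2.8460e+01] q [-24.3   3.3  93.7  -0.1  82.8  37.3] F [-3.38 -0.53  6.84] M [-0.018  0.601  0.32 ] gap 16.6
turn [ 4.0000e-02  1.7000e-01 -1.7104e+02] shift [ 0.0022 -0.0005 -0.0084]
side 505 [63.48309796 64.59130595 65.55586097]
```

jog_arm(
  plan=[
    [[0, 0, 2], [0, 0, 0], -1],
    [[0, 0, 4], [0, 0, 0.0001], -1],
    [[0, 0, 6], [0, 0, 0.0001], -1],
    [[0, 0, 6], [0, 0, 0.0001], -1],
  ],
)

```text
time: 16.2
tool_pos: [534.7, -185.4, 209.3]
tcp_rot: [179.9, -0.0, 22.5]
ft_force: [-3.1, -0.6, 7.4]
finger_gap: 16.9
```

Run:
```python
from h import *
to(536.4,-184,218,199.5)
```

```text
t 16.2 p [ 534.67 -185.36  209.35] rpy [ 1.799e+02 -2.000e-02  2.247e+01] q [-24.3   3.3  93.8  -0.1  82.8  43.3] F [-3.14 -0.6   7.36] M [-0.027  0.552  0.455] gap 16.9
turn [ 4.0000e-02  1.6000e-01 -1.7703e+02] shift [ 0.0021 -0.0006 -0.0087]
```

jog_arm(
  plan=[
    [[0, 0, 2], [0, 0, 0], -1],
    [[0, 0, 4], [0, 0, 0.0001], -1],
    [[0, 0, 6], [0, 0, 0.0001], -1],
    [[0, 0, 6], [0, 0, 0.0001], -1],
  ],
)

```text
time: 16.7
tool_pos: [534.6, -185.3, 209.2]
tcp_rot: [179.9, -0.0, 16.5]
ft_force: [-2.1, -0.2, 5.3]
finger_gap: 16.8
```

Run:
```python
from h import *
to(536.4,-184,218,199.5)
```

```text
t 16.7 p [ 534.64 -185.32  209.19] rpy [ 1.799e+02 -3.000e-02  1.648e+01] q [-24.3   3.3  93.8  -0.1  82.8  49.3] F [-2.12 -0.21  5.32] M [-0.039  0.572  0.46 ] gap 16.8
turn [-4.0000e-02 -1.5000e-01  1.7698e+02] shift [ 0.0021 -0.0008 -0.0088]
```

Torque is 0.46 N m, well past the 0.3 tight mark. Backing off slightly within the socket's play to unload, before lifting.

jog_arm(
  plan=[
    [[0, 0, -3], [0, 0, -0.001], -1],
    [[0, 0, -5], [0, 0, -0.0015], -1],
    [[0, 0, -5], [0, 0, -0.0015], -1],
  ],
)

```text
time: 17.08
tool_pos: [534.4, -185.1, 209.4]
tcp_rot: [180.0, 0.0, 21.5]
ft_force: [-0.7, -1.7, 0.1]
finger_gap: 17.0
```

Run:
```python
from h import *
to(536.4,-184,218,199.5)
```

```text
t 17.075 p [ 534.36 -185.1   209.4 ] rpy [1.7997e+02 2.0000e-02 2.1470e+01] q [-24.3   3.4  93.7  -0.   82.9  44.2] F [-0.74 -1.67  0.12] M [-0.493  0.203  0.288] gap 17.0
turn [-2.0000e-02  4.0000e-02 -1.7803e+02] shift [ 0.0023 -0.0003 -0.0086]
```

jog_arm(
  plan=[
    [[0, 0, -2], [0, 0, -0.0005], -1],
    [[0, 0, -4], [0, 0, -0.001], -1],
    [[0, 0, -4], [0, 0, -0.001], -1],
  ],
)

```text
time: 17.45
tool_pos: [534.1, -184.8, 209.6]
tcp_rot: [-180.0, 0.1, 25.5]
ft_force: [1.5, -2.9, -7.8]
finger_gap: 16.9
```

Run:
```python
from h import *
to(536.4,-184,218,199.5)
n="side"; c=camera_info(n); p,d=snapshot(n); cv2.imwrite(f"pics/{n}9.png",p)
cv2.imwrite("pics/side9c.png",cv2.resize(p[240:430,270:450],None,fx=3,fy=3,interpolation=cv2.INTER_CUBIC))
W=cloud(n,p,d,c); h=cv2.cvtColor(p,cv2.COLOR_BGR2HSV); H,S=h[...,0],h[...,1]; Z=W[...,2]
m=(H>20)&(H<32)&(S>150)&(Z>50)&(Z<85)&(W[...,0]>585)&(W[...,0]<640)&(abs(W[...,1]+155)<40); q=W[m]; print(n,len(q),np.percentile(q[:,2],[50,80,95]))
```

```text
t 17.45 p [ 534.06 -184.79  209.65] rpy [-1.7996e+02  5.0000e-02  2.5510e+01] q [-24.3   3.3  93.7  -0.   83.   40.2] F [ 1.53 -2.92 -7.78] M [-0.76  -0.135  0.207] gap 16.9
turn [-8.0000e-02 -6.0000e-02 -1.7399e+02] shift [ 0.0024  0.0003 -0.0084]
side 504 [63.29413357 64.53633326 65.31487433]
```

View pics/side9c.png

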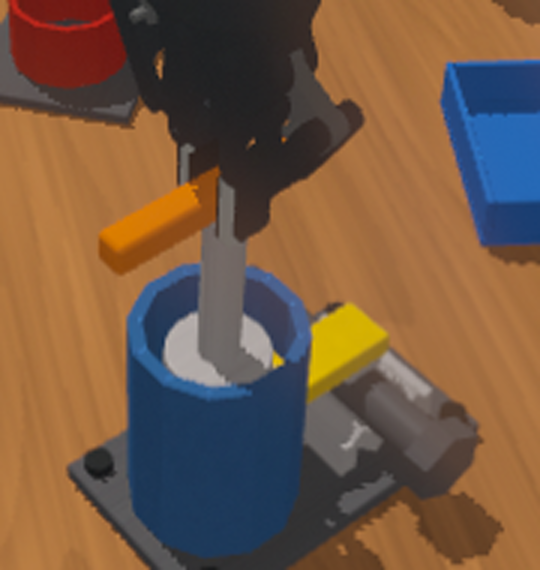

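The strap is still down at z 63.3, but some torque remains and is holding the socket. Unwinding a little more before the pull.

jog_arm(
  plan=[
    [[0, 0, -2], [0, 0, 0], -1],
    [[0, 0, -4], [0, 0, 0], -1],
    [[0, 0, -4], [0, 0, 0], -1],
  ],
)

```text
time: 17.88
tool_pos: [534.1, -184.7, 209.9]
tcp_rot: [-180.0, 0.0, 29.5]
ft_force: [-0.0, -3.4, -11.4]
finger_gap: 16.7
```

Run:
```python
from h import *
to(536.4,-184,218,199.5)
```

```text
t 17.875 p [ 534.13 -184.67  209.86] rpy [-1.7996e+02  3.0000e-02  2.9520e+01] q [-24.3   3.3  93.7  -0.   83.   36.2] F [ -0.02  -3.37 -11.38] M [-0.718 -0.108  0.227] gap 16.7
turn [-6.0000e-02 -6.0000e-02 -1.6998e+02] shift [ 0.0023  0.0005 -0.0081]
```

jog_arm(
  plan=[
    [[0, 0, 0], [0, 0, -0.001], -1],
    [[0, 0, 0], [0, 0, -0.002], -1],
    [[0, 0, 0], [0, 0, -0.003], -1],
  ],
)

```text
time: 18.25
tool_pos: [533.9, -184.5, 212.8]
tcp_rot: [-179.9, 0.0, 29.5]
ft_force: [-0.1, -2.3, -16.1]
finger_gap: 17.0
```

Run:
```python
from h import *
to(536.4,-184,218,199.5)
n="side"; c=camera_info(n); p,d=snapshot(n); cv2.imwrite(f"pics/{n}10.png",p)
W=cloud(n,p,d,c); h=cv2.cvtColor(p,cv2.COLOR_BGR2HSV); H,S=h[...,0],h[...,1]; Z=W[...,2]
m=(H>20)&(H<32)&(S>150)&(Z>50)&(Z<85)&(W[...,0]>585)&(W[...,0]<640)&(abs(W[...,1]+155)<40); q=W[m]; print(n,len(q),np.percentile(q[:,2],[50,80,95]))
```

```text
t 18.25 p [ 533.93 -184.5   212.76] rpy [-1.7991e+02  5.0000e-02  2.9470e+01] q [-24.3   3.2  93.5   0.   83.4  36.3] F [ -0.11  -2.35 -16.1 ] M [-0.565  0.108  0.163] gap 17.0
turn [-8.0000e-02 -1.2000e-01 -1.7003e+02] shift [ 0.0024  0.0008 -0.0052]
side 500 [63.62705839 64.80357221 65.69940383]
```

jog_arm(
  plan=[
    [[0, 0, -2], [0, 0, 0], -1],
    [[0, 0, -3], [0, 0, -0.0005], -1],
    [[0, 0, -3], [0, 0, -0.001], -1],
  ],
)

```text
time: 18.68
tool_pos: [534.8, -184.8, 215.4]
tcp_rot: [180.0, -0.0, 32.5]
ft_force: [-1.5, -0.9, -11.1]
finger_gap: 16.8
```

Run:
```python
from h import *
to(536.4,-184,218,199.5)
n="side"; c=camera_info(n); p,d=snapshot(n); cv2.imwrite(f"pics/{n}11.png",p)
cv2.imwrite("pics/side11c.png",cv2.resize(p[240:430,270:450],None,fx=3,fy=3,interpolation=cv2.INTER_CUBIC))
W=cloud(n,p,d,c); h=cv2.cvtColor(p,cv2.COLOR_BGR2HSV); H,S=h[...,0],h[...,1]; Z=W[...,2]
m=(H>20)&(H<32)&(S>150)&(Z>50)&(Z<85)&(W[...,0]>585)&(W[...,0]<640)&(abs(W[...,1]+155)<40); q=W[m]; print(n,len(q),np.percentile(q[:,2],[50,80,95]))
m=(S<60)&(Z>210-40-88)&(Z<135)&(np.hypot(W[...,0]-535,W[...,1]+185)<30); q=W[m]; print("socket top",np.percentile(q[:,2],[10,30,50,70]))
p,d=snapshot("wrist"); cv2.imwrite("pics/wrist11.png",p)
```

```text
t 18.675 p [ 534.78 -184.78  215.37] rpy [ 1.7995e+02 -5.0000e-02  3.2500e+01] q [-24.3   3.1  93.3   0.   83.5  33.2] F [ -1.5   -0.87 -11.07] M [-0.233  0.263  0.025] gap 16.8
turn [ 8.00e-02  6.00e-02 -1.67e+02] shift [ 0.0018  0.0002 -0.0026]
side 501 [63.58095798 64.7993262  65.73658428]
socket top [114.15764813 115.25964534 115.96446064 116.72777922]
```

View pics/wrist11.png

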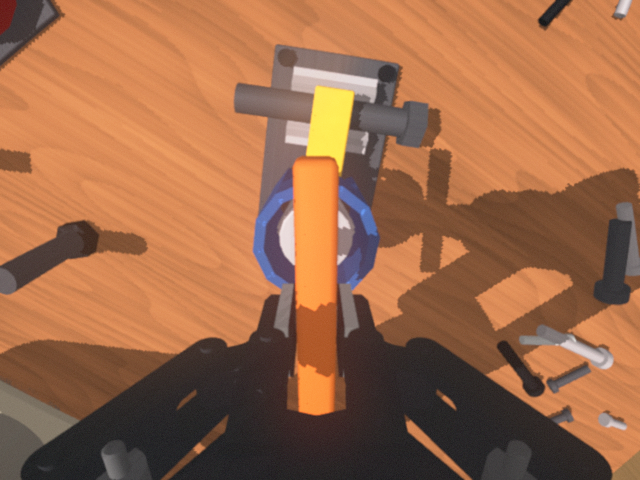

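View pics/side11c.png

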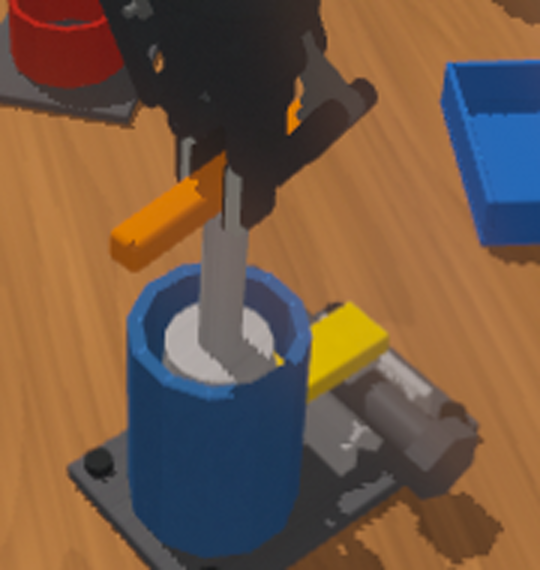

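Torque is down to about 0 and the socket is rising on the head, while the strap stays at z 63.6 (starting height 71.3). Lifting clear.

jog_arm(
  plan=[
    [[0, 0, 0], [0, 0, -0.002], -1],
    [[0, 0, 0], [0, 0, -0.005], -1],
    [[0, 0, 0], [0, 0, -0.009], -1],
    [[0, 0, 0], [0, 0, -0.015], -1],
    [[0, 0, 0], [0, 0, -0.022], -1],
    [[0, 0, 0], [0, 0, -0.04], -1],
    [[0, 0, 0], [0, 0, -0.065], -1],
    [[0, 0, 0], [0, 0, -0.085], -1],
    [[0, 0, 0], [0, 0, -0.085], -1],
  ],
)

```text
time: 19.9
tool_pos: [535.6, -185.3, 302.5]
tcp_rot: [179.8, -0.2, 32.5]
ft_force: [0.4, 1.1, -3.4]
finger_gap: 16.5
```

Run:
```python
from h import *
to(535.5,176.2,302,33)
for n in ("side","scene"):
    c=camera_info(n); p,d=snapshot(n); cv2.imwrite(f"pics/{n}12.png",p)
    W=cloud(n,p,d,c); h=cv2.cvtColor(p,cv2.COLOR_BGR2HSV); H,S=h[...,0],h[...,1]; Z=W[...,2]
    m=(H>20)&(H<32)&(S>150)&(Z>50)&(Z<85)&(W[...,0]>585)&(W[...,0]<640)&(abs(W[...,1]+155)<40); q=W[m]; print(n,len(q),np.percentile(q[:,2],[50,80,95]))
    near=np.hypot(W[...,0]-535,W[...,1]+185)<55
    m=near&(Z>165)&(Z<195)&(S<60); q=W[m]; 
    if len(q)>20: print(n,"socket",len(q),circ(q[:,:2]),np.percentile(q[:,2],[1,99]))
    m=near&(Z>205)&(Z<260)&(S<60); q=W[m]
    if len(q)>20: print(n,"shaft",len(q),circ(q[:,:2]),(q.min(0)+q.max(0))/2)
```

```text
t 19.9 p [ 535.57 -185.31  302.51] rpy [ 1.7977e+02 -1.6000e-01  3.2480e+01] q [-24.3   1.1  86.3   0.   92.3  33.3] F [ 0.4   1.11 -3.37] M [-0.031 -0.068 -0.049] gap 16.5
turn [ 0.24 -0.16 -0.52] shift [ 1.941e-01 -3.050e-01 -2.000e-04]
side 503 [63.77351232 64.74122755 65.53353568]
side socket 723 (array([ 538.61314862, -184.69030408]), np.float64(25.93465000131809)) [165.65717209 194.73002085]
side shaft 523 (array([ 539.57480825, -182.51533887]), np.float64(11.705387810890965)) [ 543.1398172  -181.79067046  232.46239232]
scene 113 [59.69457469 62.20692638 64.04560512]
scene socket 421 (array([ 537.50761805, -182.64797298]), np.float64(24.940667995568827)) [165.25623472 194.83202745]
scene shaft 310 (array([ 538.3801005, -183.2708449]), np.float64(8.64153815298053)) [ 542.70331667 -183.42463505  232.44339469]
```

View pics/side12.png

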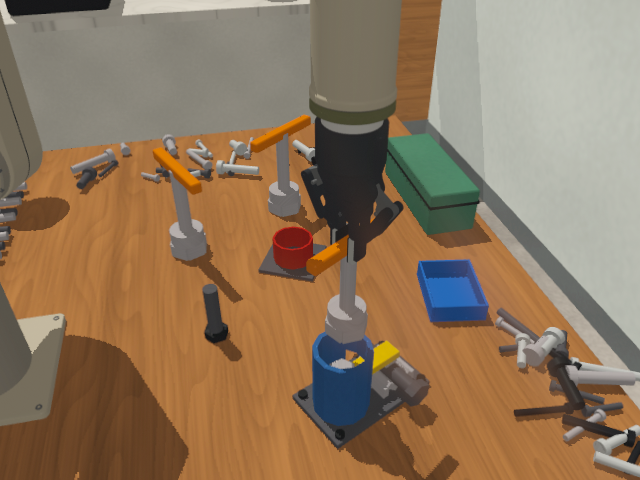

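The wrench hangs upright above the well, the bolt and strap are in place, and the spare bolt and tray are undisturbed. The cameras show the wrench axis about 2.8 mm along tool +x from the TCP, so I allow for that at the holder.

jog_arm(
  plan=[
    [[0, 0, 0], [0.02, -0.033, 0], -1],
    [[0, 0, 0], [0.05, -0.08, 0], -1],
    [[0, 0, 0], [0.08, -0.128, 0], -1],
    [[0, 0, 0], [0.11, -0.176, 0], -1],
    [[0, 0, 0], [0.14, -0.224, 0], -1],
    [[0, 0, 0], [0.165, -0.264, 0], -1],
    [[0, 0, 0], [0.182, -0.29, 0], -1],
    [[0, 0, 0], [0.1908, -0.3047, 0], -1],
    [[0, 0, 0], [0.1908, -0.3047, 0], -1],
    [[0, 0, 0], [0.1908, -0.3047, 0], -1],
    [[0, 0, 0], [0.1908, -0.3047, 0], -1],
  ],
)

```text
time: 21.38
tool_pos: [532.0, 173.6, 299.4]
tcp_rot: [180.0, 0.0, 32.4]
ft_force: [0.5, -0.5, -3.0]
finger_gap: 16.8
```

Run:
```python
from h import *
to(533,174.1,215,32.5)
for n in ("side","scene","wrist"):
    c=camera_info(n); p,d=snapshot(n); cv2.imwrite(f"pics/{n}13.png",p)
    W=cloud(n,p,d,c); h=cv2.cvtColor(p,cv2.COLOR_BGR2HSV); H,S=h[...,0].astype(int),h[...,1]; Z=W[...,2]
    near=np.hypot(W[...,0]-535,W[...,1]-175)<60
    m=near&(Z>165)&(Z<195)&(S<60); q=W[m]; 
    if len(q)>20: print(n,"socket",len(q),circ(q[:,:2]))
    m=near&(Z>15)&(Z<47)&(S>180)&((H<5)|(H>174))&(np.hypot(W[...,0]-535,W[...,1]-175)>36.5); q=W[m]
    if len(q)>20: print(n,"cup side",len(q),circ(q[:,:2]))
    m=near&(Z>53)&(Z<58)&(S>150)&((H<5)|(H>174)); q=W[m]
    if len(q)>20: print(n,"rim",len(q),circ(q[:,:2]))
```

```text
t 21.375 p [531.96 173.55 299.39] rpy [1.7999e+02 1.0000e-02 3.2390e+01] q [12.8  0.3 87.5 -0.  92.2 70.4] F [ 0.52 -0.47 -2.95] M [ 0.016 -0.029  0.008] gap 16.8
turn [ 0.01  0.01 -0.11] shift [0.0012 0.0001 0.0844]
side socket 450 (array([534.00944571, 174.1931955 ]), np.float64(25.368286200193726))
side cup side 511 (array([534.71417048, 174.34754372]), np.float64(37.844534592492515))
side rim 206 (array([534.76175776, 173.80305865]), np.float64(36.20274542586752))
scene socket 404 (array([533.35707024, 175.3793059 ]), np.float64(25.810255514722552))
scene cup side 189 (array([534.98768961, 174.94894942]), np.float64(37.45915892715983))
scene rim 149 (array([534.46171064, 175.33717752]), np.float64(36.21606494079255))
wrist socket 216 (array([534.5253291 , 175.85600074]), np.float64(26.534041588691416))
wrist cup side 55 (array([538.17856103, 177.07251468]), np.float64(36.580757373974755))
wrist rim 367 (array([537.19335205, 176.65049218]), np.float64(36.05519713264748))
```

View pics/scene13.png

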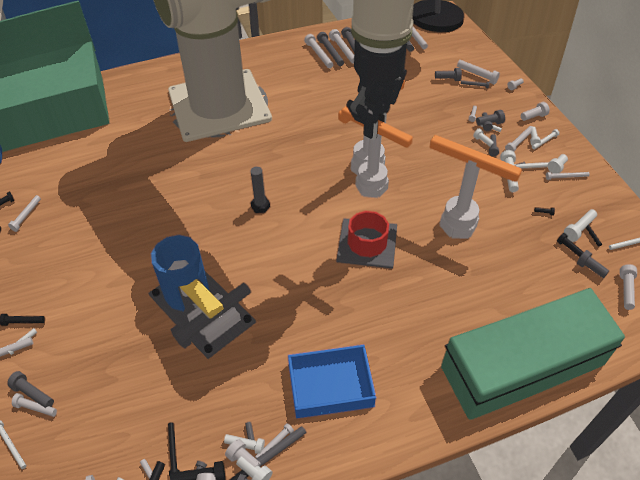

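The wrench is above the cup; side and scene agree that the socket is about 1.2 mm short in x. Lowering with that correction.

jog_arm(
  plan=[
    [[0, 0, 0], [0.0011, 0.0005, 0.03], -1],
    [[0, 0, 0], [0.0011, 0.0005, 0.065], -1],
    [[0, 0, 0], [0.0011, 0.0005, 0.085], -1],
    [[0, 0, 0], [0.0011, 0.0005, 0.095], -1],
    [[0, 0, 0], [0.0011, 0.0005, 0.105], -1],
    [[0, 0, 0], [0.0011, 0.0005, 0.115], -1],
  ],
)

```text
time: 22.28
tool_pos: [533.7, 175.0, 185.1]
tcp_rot: [180.0, -0.1, 32.5]
ft_force: [-0.5, 0.2, -3.8]
finger_gap: 16.6
```

Run:
```python
from h import *
to(533,174.1,148,32.5)
```

```text
t 22.275 p [533.71 175.02 185.05] rpy [ 1.7996e+02 -1.1000e-01  3.2480e+01] q [12.9  3.6 96.  -0.  80.2 70.4] F [-0.52  0.22 -3.79] M [-0.047 -0.014 -0.005] gap 16.6
turn [ 0.04 -0.11 -0.02] shift [-0.0012  0.0004  0.0371]
```

Inside the cup with no side force. Down to the floor.

jog_arm(
  plan=[
    [[0, 0, 0], [0, 0, 0.01], -1],
    [[0, 0, 0], [0, 0, 0.02], -1],
    [[0, 0, 0], [0, 0, 0.029], -1],
    [[0, 0, 0], [0, 0, 0.033], -1],
    [[0, 0, 0], [0, 0, 0.0345], -1],
    [[0, 0, 0], [0, 0, 0.036], -1],
  ],
)

```text
time: 23.02
tool_pos: [533.3, 174.9, 148.8]
tcp_rot: [180.0, -0.0, 32.5]
ft_force: [-0.3, 0.6, -3.9]
finger_gap: 16.7
```

Run:
```python
from h import *
to(533,174.1,148,32.5)
```

```text
t 23.025 p [533.26 174.93 148.78] rpy [ 1.7999e+02 -4.0000e-02  3.2480e+01] q [12.9  5.4 98.1  0.  76.5 70.4] F [-0.33  0.64 -3.91] M [-0.035 -0.006  0.021] gap 16.7
turn [ 0.01 -0.04 -0.02] shift [-0.0007  0.0006  0.0008]
```

jog_arm(
  plan=[
    [[0, 0, 0], [0, 0, 0.001], -1],
    [[0, 0, 0], [0, 0, 0.002], -1],
    [[0, 0, 0], [0, 0, 0.003], -1],
    [[0, 0, 0], [0, 0, 0.003], -1],
  ],
)

```text
time: 23.52
tool_pos: [534.0, 175.4, 147.6]
tcp_rot: [180.0, -0.2, 32.5]
ft_force: [-3.2, 1.3, 7.9]
finger_gap: 17.0
```

Run:
```python
from h import *
to(533,174.1,148,32.5)
```

```text
t 23.525 p [534.05 175.42 147.59] rpy [179.97  -0.18  32.49] q [12.9  5.5 98.1  0.  76.2 70.4] F [-3.17  1.29  7.87] M [ 0.223  0.594 -0.01 ] gap 17.0
turn [ 0.03 -0.18 -0.01] shift [-0.0016  0.0006 -0.0004]
```

On the floor (about 12 N of push). Easing off and opening.

jog_arm(
  plan=[
    [[0, 0, 0], [0, 0, -0.0015], -1],
    [[0, 0, 0], [0, 0, -0.0015], -0.5],
    [[0, 0, 0], [0, 0, -0.0015], 0],
    [[0, 0, 0], [0, 0, -0.0015], 0.5],
    [[0, 0, 0], [0, 0, -0.0015], 1],
    [[0, 0, 0], [0, 0, -0.0015], 1],
    [[0, 0, 0], [0, 0, -0.0015], 1],
    [[0, 0, 0], [0, 0, -0.0015], 1],
    [[0, 0, 0], [0, 0, -0.0015], 1],
  ],
)

```text
time: 24.65
tool_pos: [532.9, 174.9, 146.9]
tcp_rot: [180.0, 0.0, 32.5]
ft_force: [0.4, 0.6, -0.1]
finger_gap: 85.0
```

Run:
```python
from h import *
to(533,174.1,148,32.5)
p,d=snapshot("wrist"); cv2.imwrite("pics/wrist14.png",p)
```

```text
t 24.65 p [532.95 174.88 146.94] rpy [180.     0.    32.48] q [12.9  5.5 98.2 -0.  76.3 70.4] F [ 0.4   0.61 -0.07] M [-0.024  0.032  0.011] gap 85.0
turn [ 0.    0.   -0.02] shift [-0.0004  0.0007 -0.0011]
```

View pics/wrist14.png

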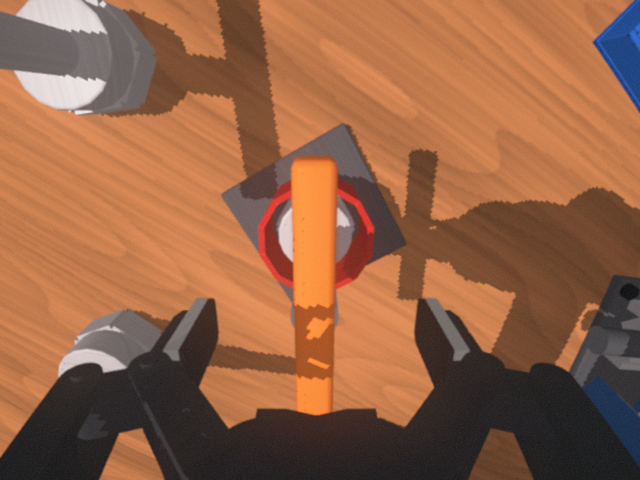

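The jaws are open and the wrench stands in the cup. Withdrawing straight up.

jog_arm(
  plan=[
    [[0, 0, 0], [0, 0, -0.02], 1],
    [[0, 0, 0], [0, 0, -0.05], 1],
    [[0, 0, 0], [0, 0, -0.1], 1],
    [[0, 0, 0], [0, 0, -0.15], 1],
    [[0, 0, 0], [0, 0, -0.15], 1],
    [[0, 0, 0], [-0.06, 0.08, -0.15], 1],
    [[0, 0, 0], [-0.1, 0.13, -0.15], 1],
    [[0, 0, 0], [-0.1, 0.13, -0.15], 1],
    [[0, 0, 0], [-0.1, 0.13, -0.15], 1],
  ],
)

```text
time: 25.82
tool_pos: [518.1, 9.0, 297.4]
tcp_rot: [180.0, 0.0, 32.3]
ft_force: [0.2, 0.2, -0.1]
finger_gap: 85.4
```

Run:
```python
from h import *
to(533,174.1,148,32.5)
for n in ("side","scene"):
    c=camera_info(n); p,d=snapshot(n); cv2.imwrite(f"pics/{n}15.png",p)
    W=cloud(n,p,d,c); h=cv2.cvtColor(p,cv2.COLOR_BGR2HSV); H,S=h[...,0].astype(int),h[...,1]; Z=W[...,2]
    m=(H>20)&(H<32)&(S>150)&(Z>50)&(Z<85)&(W[...,0]>585)&(W[...,0]<640)&(abs(W[...,1]+155)<40); q=W[m]; print(n,"strap",len(q),np.percentile(q[:,2],[50,80,95]))
    r=np.hypot(W[...,0]-535,W[...,1]-175)
    m=(r<30)&(Z>70)&(Z<125)&(S<60); q=W[m]
    for a,b in ((70,98),(98,125)):
        t=q[(q[:,2]>a)&(q[:,2]<b)]; print("shaft",a,len(t),circ(t[:,:2]))
    m=(r<80)&(Z>120)&(Z<170)&(S>180)&(H>4)&(H<18); q=W[m]; print("bar top",len(q),np.percentile(q[:,2],[50,90,98]))
```

```text
t 25.825 p [518.06   8.99 297.39] rpy [179.96   0.    32.25] q [-4.7 -6.2 94.  -0.  92.2 53.1] F [ 0.17  0.16 -0.06] M [0.013 0.007 0.029] gap 85.4
turn [ 0.04  0.   -0.25] shift [ 0.1008 -0.1318  0.1493]
side strap 502 [63.78613685 64.97388414 65.72949426]
shaft 70 116 (array([535.47014505, 173.47624794]), np.float64(7.7297760234852815))
shaft 98 116 (array([535.22088264, 174.08078537]), np.float64(8.054766281427957))
bar top 607 [154.23681635 156.89434122 157.88094476]
scene strap 446 [62.80773278 64.4553466  65.75466335]
shaft 70 102 (array([536.33400468, 175.67877894]), np.float64(8.55189950554226))
shaft 98 101 (array([537.79508039, 175.11379711]), np.float64(7.520261633077996))
bar top 108 [148.73979032 153.41240921 154.64866001]
```

View pics/side15.png

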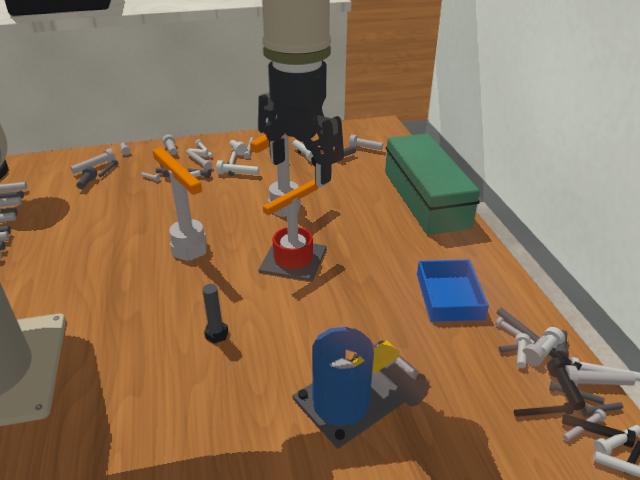

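View pics/scene15.png

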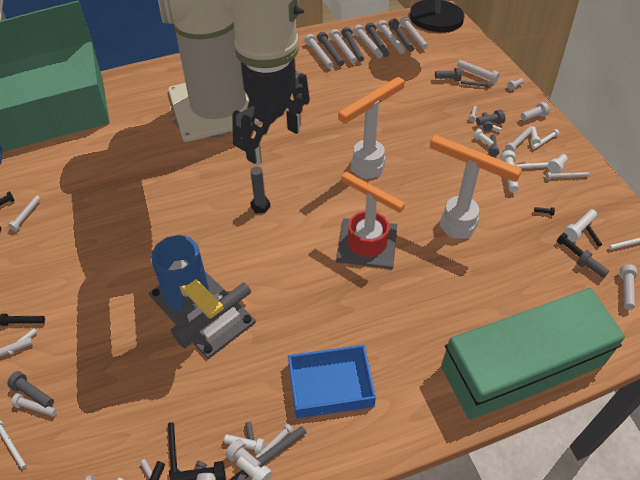

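The wrench stands upright in the cup, the tray and spare bolt are where they were, and the bolt is in the V. The strap is steady at z 63.8, which is 7.5 mm below its start and more than the 7 mm maximum gap. Handing in.

Run:
```python
from h import *
print(hand_in())
```

```text
the job is handed in; nothing more can be done
None
```

I clamped the bolt, put the wrench back in its holder and handed the job in at about 26 s of the 64 s allowed. No verdict was reported.

- **Seating:** The socket went over the screw head without jamming and bottomed on it at about 9 N. I had read the head's angle from above as roughly 19°.
- **Tightening:** I turned the wrench about 183° clockwise. The wrist torque ran at roughly 0.06–0.16 N m while the strap was free, then rose to 0.46 N m at the end; tight is about 0.3 N m.
- **Lifting off:** The socket stayed wedged on the head by leftover torque, so I turned it back about 16° in small steps before it came free, against an upward pull of up to 16 N.
- **Strap:** It rose about 0.3–0.5 mm during the release and then held steady, 7.5 mm below where it began. That is more than the 7 mm maximum gap, so it is pressing on the bolt. I estimate about 25–40 N from torque and travel, and did not measure it directly.
- **Final pictures:** The wrench stands upright in the red cup, within about 3 mm of its axis. The bolt lies in the V, and the spare bolt and tray look unmoved. The open gripper was clear of everything, with no force on it.
- **Disagreements:** The cameras differed by 2–3 mm on positions, and the scene camera's strap heights were noisier than the side camera's. The wrench was held about 2.8 mm off the middle of its bar, which I allowed for when putting it back.

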